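# Check crank pulleys on the keyed test stand

### The job

Find the one crank pulley whose keyway and rim slot both line up with the key and the locating pin of the test stand, slide it down the test shaft until it is fully home, and let go. With it sitting there, run the check by pressing yellow (zero), then green (measure), then blue (save), one at a time and each fully down. Then lift that pulley off and lay it flat in the small green tray, and lay every other pulley flat in the large red tray; leave the piston, connecting rod and cylinder liner alone.

Things in the scene. Friction and masses are not known exactly. Their poses are not given: they have to be found in the camera images.
- pulley_a_mid (a point): Crank pulley A: its rim slot lies 120 degrees anticlockwise (seen from above) from the keyway. Pulleys: bare aluminium, about 0.4 kg, 55 mm high, lying flat: a grooved rim 84 mm across and 20 mm high, and above it, up to the top, a round boss 46 mm across to be gripped from above. Point: on the axis, 27.5 mm above the underside; x points to the keyway, z up.
- pulley_b_mid (a point): Crank pulley B: its rim slot lies 120 degrees clockwise (seen from above) from the keyway. Size, point and axes like pulley A. All pulleys: through-bore 25 mm in diameter, with one keyway 9 mm wide reaching 18 mm from the axis, over the whole height.
- pulley_c_mid (a point): Crank pulley C: its rim slot lies directly opposite (180 degrees from) the keyway. Size, point and axes like pulley A. All pulleys: one slot 11 mm wide cut in from the rim's edge to 31 mm from the axis, over the whole rim height. C, D and E fit no pin position; one to three of them are there.
- pulley_d_mid (a point): Crank pulley D: its rim slot lies 60 degrees anticlockwise (seen from above) from the keyway. Otherwise like A. It fits no pin position; not there in every run.
- pulley_e_mid (a point): Crank pulley E: its rim slot lies 60 degrees clockwise (seen from above) from the keyway. Otherwise like A. It fits no pin position; not there in every run.
- stand: Test stand, fixed: blue base plate 165 x 104 x 20 mm, round steel seat (90 mm diameter, top 32 mm above the bench) with the upright test shaft in its middle, and a low dial indicator (up to 45 mm above the bench) 64 to 106 mm from the shaft on the +x side. Origin: on the shaft axis at bench level; x points from the shaft to its key.
- shaft_seat (a point): Point on the shaft axis at the top of the seat, same axes as the stand. The shaft (22 mm diameter) rises 62 mm above the seat, the last 12 mm tapered. Its brass key points along x: 6 mm wide, out to 16 mm from the axis, from the seat up to 42 mm above it. A pulley is home when its underside lies on the seat with the keyway over the key and the slot over the pin.
- pin: Brass locating pin standing on the seat 36 mm from the shaft axis, 7 mm diameter, 15 mm high with a round top. From run to run it stands in one or the other of two holes: 120 degrees anticlockwise or 120 degrees clockwise (seen from above) from the key; the free hole looks like a flat black dot. Origin: on its axis at seat level.
- console: Grey operating console, fixed, 85 x 155 x 30 mm, with a small display and a row of three round spring buttons 50 mm apart; it stands either in front of the test stand or at the far left, where the green tray is otherwise. Origin: centre of its underside; z up, y along the row from blue to yellow.
- yellow_button_top (a point): Centre of the top of the yellow (zero) button, 28 mm diameter, 52 mm above the bench when released.
- yellow_button (a joint): Travel of the yellow button: 0 m released, 0.006 m fully down, which takes 5 N (1.5 N to start it); it springs back.
- green_button_top (a point): Centre of the top of the green (measure) button, 28 mm diameter, 52 mm above the bench when released.
- green_button (a joint): Travel of the green button: 0 m released, 0.006 m fully down, which takes 5 N (1.5 N to start it); it springs back.
- blue_button_top (a point): Centre of the top of the blue (save) button, 28 mm diameter, 52 mm above the bench when released.
- blue_button (a joint): Travel of the blue button: 0 m released, 0.006 m fully down, which takes 5 N (1.5 N to start it); it springs back.
- pass_tray: Small green tray for the checked pulley, fixed, 130 x 130 mm outside, 4 mm walls 18 mm high, 4 mm floor. Origin: centre of its underside; x and y along the sides.
- return_tray: Large red tray for all the other pulleys, fixed, 210 x 210 mm outside, 4 mm walls 18 mm high, 4 mm floor; takes four pulleys two by two. Origin: centre of its underside; x and y along the sides.
- piston_mid (a point): Bystander: aluminium piston standing upright, 80 mm diameter, 66 mm high. Point: half-way up its axis. Leave alone.
- conrod_mid (a point): Bystander: dark steel connecting rod lying flat, 195 mm long, 22 mm high. Point: centre of the 72 mm big end, half-way up; x points to the small end. Leave alone.
- liner_mid (a point): Bystander: rusty cylinder liner standing upright, 90 mm diameter, 95 mm high. Point: half-way up its axis. Leave alone.
There are look-alikes about, which are no part of the job. What is shaped like the part that bears pulley_e_mid but black or pink is not meant.

How it is judged (in metres and radians):
On the way, in this order (a step that is already met when the one before it is completed fails the run):
1. the matching pulley is fully home on the test shaft: its underside within 3.5 mm of the seat, centred within 5 mm, level (((y of pin in the frame of stand above 0 m and (horizontal distance between pulley_a_mid and shaft_seat below 0.005 m and z of pulley_a_mid in the frame of stand between 0.055 and 0.063 m and angle between pulley_a_mid's own z axis and vertical below 0.1 rad)) or (y of pin in the frame of stand below 0 m and (horizontal distance between pulley_b_mid and shaft_seat below 0.005 m and z of pulley_b_mid in the frame of stand between 0.055 and 0.063 m and angle between pulley_b_mid's own z axis and vertical below 0.1 rad)))), for 0.3 s.
2. yellow button pressed at least 4 mm with the pulley home (value of joint yellow_button above 0.004 m and ((y of pin in the frame of stand above 0 m and (horizontal distance between pulley_a_mid and shaft_seat below 0.005 m and z of pulley_a_mid in the frame of stand between 0.055 and 0.063 m and angle between pulley_a_mid's own z axis and vertical below 0.1 rad)) or (y of pin in the frame of stand below 0 m and (horizontal distance between pulley_b_mid and shaft_seat below 0.005 m and z of pulley_b_mid in the frame of stand between 0.055 and 0.063 m and angle between pulley_b_mid's own z axis and vertical below 0.1 rad)))), for 0.1 s.
3. then the green button pressed at least 4 mm with the pulley still home (value of joint green_button above 0.004 m and ((y of pin in the frame of stand above 0 m and (horizontal distance between pulley_a_mid and shaft_seat below 0.005 m and z of pulley_a_mid in the frame of stand between 0.055 and 0.063 m and angle between pulley_a_mid's own z axis and vertical below 0.1 rad)) or (y of pin in the frame of stand below 0 m and (horizontal distance between pulley_b_mid and shaft_seat below 0.005 m and z of pulley_b_mid in the frame of stand between 0.055 and 0.063 m and angle between pulley_b_mid's own z axis and vertical below 0.1 rad)))), for 0.1 s.
4. then the blue button pressed at least 4 mm with the pulley still home (value of joint blue_button above 0.004 m and ((y of pin in the frame of stand above 0 m and (horizontal distance between pulley_a_mid and shaft_seat below 0.005 m and z of pulley_a_mid in the frame of stand between 0.055 and 0.063 m and angle between pulley_a_mid's own z axis and vertical below 0.1 rad)) or (y of pin in the frame of stand below 0 m and (horizontal distance between pulley_b_mid and shaft_seat below 0.005 m and z of pulley_b_mid in the frame of stand between 0.055 and 0.063 m and angle between pulley_b_mid's own z axis and vertical below 0.1 rad)))), for 0.1 s.
At the end, for the whole second after the job is handed in: Matching pulley flat on the floor of the green tray and every other pulley present flat on the floor of the red tray (axis within 30 mm of the green tray's middle, 65 mm of the red tray's, along each side; underside within 6 mm of the tray's floor; tilt under 0.15 rad), and staying so (((y of pin in the frame of stand above 0 m and (x of pulley_a_mid in the frame of pass_tray between -0.03 and 0.03 m and y of pulley_a_mid in the frame of pass_tray between -0.03 and 0.03 m and z of pulley_a_mid in the frame of pass_tray below 0.0375 m and angle between pulley_a_mid's own z axis and vertical below 0.15 rad)) or (not (y of pin in the frame of stand above 0 m) and (x of pulley_a_mid in the frame of return_tray between -0.065 and 0.065 m and y of pulley_a_mid in the frame of return_tray between -0.065 and 0.065 m and z of pulley_a_mid in the frame of return_tray below 0.0375 m and angle between pulley_a_mid's own z axis and vertical below 0.15 rad))) and ((y of pin in the frame of stand below 0 m and (x of pulley_b_mid in the frame of pass_tray between -0.03 and 0.03 m and y of pulley_b_mid in the frame of pass_tray between -0.03 and 0.03 m and z of pulley_b_mid in the frame of pass_tray below 0.0375 m and angle between pulley_b_mid's own z axis and vertical below 0.15 rad)) or (not (y of pin in the frame of stand below 0 m) and (x of pulley_b_mid in the frame of return_tray between -0.065 and 0.065 m and y of pulley_b_mid in the frame of return_tray between -0.065 and 0.065 m and z of pulley_b_mid in the frame of return_tray below 0.0375 m and angle between pulley_b_mid's own z axis and vertical below 0.15 rad))) and x of pulley_c_mid in the frame of return_tray between -0.065 and 0.065 m and y of pulley_c_mid in the frame of return_tray between -0.065 and 0.065 m and z of each of pulley_c_mid, pulley_d_mid, pulley_e_mid in the frame of return_tray below 0.0375 m and angle between each of pulley_c_mid, pulley_d_mid, pulley_e_mid's own z axis and vertical below 0.15 rad and x of pulley_d_mid in the frame of return_tray between -0.065 and 0.065 m and y of pulley_d_mid in the frame of return_tray between -0.065 and 0.065 m and x of pulley_e_mid in the frame of return_tray between -0.065 and 0.065 m and y of pulley_e_mid in the frame of return_tray between -0.065 and 0.065 m); the robot touches nothing.
It fails at once if two buttons held down together (both beyond 3 mm) (value of joint each of yellow_button, green_button above 0.003 m or value of joint each of green_button, blue_button above 0.003 m or value of joint each of yellow_button, blue_button above 0.003 m).
It fails at once if the piston, the connecting rod or the cylinder liner is shifted by more than 30 mm or knocked over (distance of any of piston_mid, conrod_mid, liner_mid from where it was at the start of the episode above 0.03 m or angle between any of piston_mid, conrod_mid, liner_mid's own z axis and vertical above 0.5 rad).
Of pulley_c, pulley_d, pulley_e only 1 to 3 are there at a start; the rules pass over those that are not, and their reading is None.
At some moment in a run one of pulley_a, pulley_b, pulley_c, pulley_d, pulley_e may be knocked a few centimetres aside while the robot is not near it.
It also fails if it takes over 210 s, if anything falls off the work surface, if the arm or the gripper's body presses on something with over 40 N, if the wrist force passes 120 N, or if a joint passes its speed limit or range.

### The arm

A 6-joint arm with a two-finger parallel gripper is mounted at the origin on the work surface. World frame = base frame: x ahead of the robot, y to its left, z up, the work surface at z = 0. Lengths are in mm, angles in degrees, forces in N, time in s.
With the tool pointing down it reaches from about 350 to 850 mm from the base axis. Payload 8.1 kg.
Tool frame: the origin (TCP) lies midway between the tips of the shut fingers; the grasp point (between the pads) lies grip_depth behind it (grip_depth is the distance from the TCP to the grasp point, in mm); z points along the fingers, y is the line along which they close (so a half turn about z gives the same grasp; the last joint's range is limited). The gripper opens to 85 mm and grips with 20 to 120 N. Pads are 22 mm wide; open, the fingers measure 114 mm over their backs; the gripper's body (76 mm by 85 mm) begins 54 mm behind the grasp point. The pads swing forward as they close: fully open they stand 13 mm farther back than shut.
Start: joints at [66.326, 7.471, 85.268, -0, 87.261, -4.893], TCP at [193.155, 568.064, 211.192] pointing down, gripper open.
Joint ranges: [-169.43, 169.43], [-51.17, 129.36], [1.28, 143.12], [-76.62, 256.62], [0, 156.53], [-152.29, 152.29]. Speed limits (degrees/s): [136.94, 136.94, 159.86, 180, 180, 180].

### API

Orientations are given as [roll, pitch, yaw] about the fixed x, y, z axes, in that order (R = Rz(yaw) Ry(pitch) Rx(roll)).
In Python, from bench import sense, snapshot, hand_in, grip_depth gives the robot as it stands. The module is installed in compiled form; this text tells all that it offers.
- The arm moves only by the tool apply_moves, never from a script. Its argument "series" is text: rows parted by semicolons, each of 5 numbers parted by spaces: the shift along the tool's x, y, z each as a share of 0.3 m, from -1 to 1, then the turn about the tool's z as a share of 2 rad, from -1 to 1, then the gripper's target within -1 to 1 (shut at 1, half-way at 0, fully open at -1). In form: tx ty tz twist gripper; .... A call has 1 to 5 rows; each row shifts and turns the commanded pose from where the row before left it, along the tool's axes as they then stand; what a row does not reach is not made up. A row lasts 1/12 s, in which the tool goes at most 41.7 mm and 7.16 degrees, less where a joint would pass 70% of its speed; a pose out of reach is approached as far as the arm can. A call with a number of a shift or a turn outside -1 to 1 is refused whole. A call with a gripper value outside its range is refused whole. The fingers move at their own pace and stop on an object; "squeeze" is the grip in N (left out, the last holds). Time passes only in rows, so rows that do not move let the fingers close. It gives the time, the measured TCP pose, the force, the opening and the grip force at its end, in the units of the state.
- sense(): the state, without advancing time (a new reading comes with each control period).
- snapshot(name): name is "scene" or "top" or "wrist"; returns a dict with "frame" (420x560x3 uint8, blue, green, red), "depth" (420x560 float32, mm along the optical axis (not along the pixel's ray), 0 where there is no reading), "intrinsics" (3x3 intrinsics, pixels), "extrinsics" (4x4, takes a point from camera to world coordinates); the wrist camera has in their place "tool_from_camera" (4x4, takes a point from camera to tool coordinates, whose origin is the TCP and whose axes are the flange's). Camera axes: x right, y down, z forward; pixel columns grow to the right and rows downward; lengths in mm; the calibration is good to about 2 mm. A picture is of the moment at which its call begins: read the wrist's pose just before it.
- hand_in(): hands the job in; it is judged then, once.
The state is a dict: "time": time; "joint_pos": joint angles; "qd": joint speeds; "joint_efforts": joint torques, N m; "tool_pos": TCP position; "tcp_rot": TCP orientation; "ft_force": force on the tool from outside, world axes, zero at the start; "wrist_torque": the same for the moment, N m; "finger_gap": finger opening in mm; "grip_force": force on a finger pad.
Only numpy, scipy, OpenCV 4.12 (cv2) and the standard library are available. Lean on these libraries where they do the work, as an engineer would, in place of code of your own. Each camera call takes 0.05 s, during which the arm holds its last target. There are 200 camera calls.

## Working session

There is one attempt and no reset: what is moved stays moved. The work goes in short steps, Python scripts to look and compute and a tool call to move; the robot and the scene stay as the last step left them, time stands still between calls to the robot, and variables do not carry over. Pictures are saved under pics/ and viewed, at most 14 in all, crops included, and the job is handed in when it is done.

Besides the shell and the picture viewer there is one more tool, called after "Request:" as name(argument=value, ...), one argument or row to a line, values as JSON. apply_moves: Moves the arm, as the interface text tells. Its arguments: {"type":"object","properties":{"series":{"type":"string"},"squeeze":{"type":"number"}},"required":["series"]}

```bash
mkdir -p pics
cat > h.py <<'E'
import numpy as np, cv2
from bench import sense, snapshot, hand_in, grip_depth
from scipy.spatial.transform import Rotation as R
def cam(name):
    s=sense(); d=snapshot(name)
    if name=="wrist":
        T=np.eye(4); T[:3,:3]=R.from_euler('xyz',s['tcp_rot'],degrees=True).as_matrix(); T[:3,3]=s['tool_pos']
        d['extrinsics']=T@np.array(d['tool_from_camera'])
    return d
def ray(d,u,v,z):
    E=np.array(d['extrinsics']);r=E[:3,:3]@np.linalg.inv(d['intrinsics'])@[u,v,1]
    return E[:3,3]+r*(z-E[2,3])/r[2]
def cloud(d):
    h,w=d['depth'].shape;u,v=np.meshgrid(np.arange(w),np.arange(h))
    p=np.stack([u,v,np.ones_like(u)],-1)@np.linalg.inv(d['intrinsics']).T*d['depth'][...,None]
    E=np.array(d['extrinsics']);return p@E[:3,:3].T+E[:3,3]
E
python3 - <<'E'
from h import *
print(sense(),grip_depth)
for n in("top","scene"):
    d=cam(n);cv2.imwrite(f"pics/{n}0.png",d['frame']);print(d['intrinsics'],np.round(d['extrinsics'],3))
E
```

```text
{'time': 0.0, 'joint_pos': array([ 6.63268256e+01,  7.51657234e+00,  8.53314346e+01, -1.95968123e-04,
        8.72602788e+01, -4.89369664e+00]), 'qd': array([ 0.02024532, -0.09203623,  0.06199379, -0.0151091 , -0.0422026 ,
       -0.05450233]), 'joint_efforts': array([-6.21899358e-05, -5.69386768e+01, -5.00556850e+01, -2.18929513e-04,
        1.46943773e-02,  8.39424001e-05]), 'tool_pos': array([192.90138682, 567.51371253, 210.10853809]), 'tcp_rot': array([-1.79892092e+02, -9.04254951e-03,  1.61220523e+02]), 'ft_force': array([-0.46947997,  0.81622459, -0.24118463]), 'wrist_torque': array([0.08053014, 0.0374821 , 0.01585216]), 'grip_force': 0.0, 'finger_gap': 85.66385551450848} 18.700000000000003
[[388.09390502   0.         280.38762976]
 [  0.         388.09390502 214.21323723]
 [  0.           0.           1.        ]] [[-2.800000e-02 -9.980000e-01  5.800000e-02  4.918650e+02]
 [-9.990000e-01  3.000000e-02  2.900000e-02 -6.508000e+00]
 [-3.000000e-02 -5.700000e-02 -9.980000e-01  1.262343e+03]
 [ 0.000000e+00  0.000000e+00  0.000000e+00  1.000000e+00]]
[[532.99971058   0.         266.13587856]
 [  0.         532.99971058 214.70773446]
 [  0.           0.           1.        ]] [[-5.500000e-01  7.160000e-01 -4.300000e-01  1.283413e+03]
 [ 8.350000e-01  4.650000e-01 -2.940000e-01  5.248360e+02]
 [-1.100000e-02 -5.210000e-01 -8.530000e-01  1.502147e+03]
 [ 0.000000e+00  0.000000e+00  0.000000e+00  1.000000e+00]]
```

View pics/top0.png

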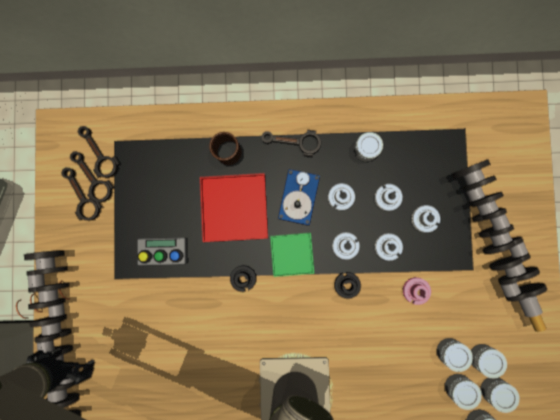

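View pics/scene0.png

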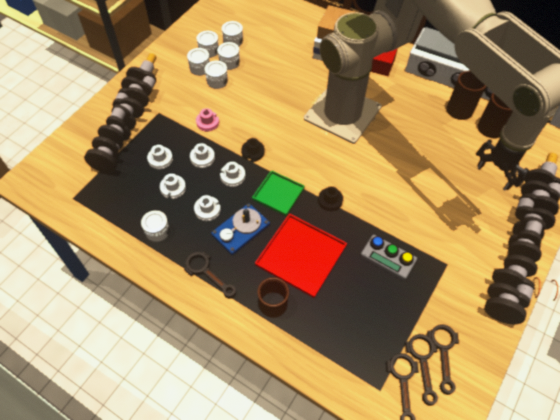

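The top view shows five bare-aluminium pulleys at px (342,196), (388,196), (427,218), (346,245) and (389,247). The black look-alikes are at (243,278) and (347,285), the pink one at (417,291). The stand is at (298,200), red tray at (234,208), green tray at (292,254), and the console is far left at (161,251).

Run:
```python
from h import *
d=cam("top");f=d['frame'];hsv=cv2.cvtColor(f,cv2.COLOR_BGR2HSV)
m=((hsv[...,1]<60)&(hsv[...,2]>110)).astype(np.uint8)
m[:140]=0;m[270:]=0;m[:,:260]=0;m[:,445:]=0
C=cloud(d)
n,l,st,c=cv2.connectedComponentsWithStats(m)
for i in range(1,n):
    if st[i,4]>60: 
        b=(l==i)&(abs(C[...,2]-20)<6); t=(l==i)&(C[...,2]>45)
        print(c[i].round(1),st[i],ray(d,*c[i],30)[:2].round(1), b.sum(),t.sum(), C[t].mean(0).round(1) if t.any() else '')
def col(name,h0,h1,z,s=120,v=60,box=(100,120,460,290)):
    k=((hsv[...,0]>=h0)&(hsv[...,0]<=h1)&(hsv[...,1]>s)&(hsv[...,2]>v)).astype(np.uint8)
    k[:box[1]]=0;k[box[3]:]=0;k[:,:box[0]]=0;k[:,box[2]:]=0
    n,l,st,c=cv2.connectedComponentsWithStats(k)
    for i in range(1,n):
        if st[i,4]>40:
            cn=cv2.findContours((l==i).astype(np.uint8),0,2)[0][0];r=cv2.minAreaRect(cn)
            P=ray(d,*r[0],z); bx=cv2.boxPoints(r);Q=[ray(d,*p,z)[:2] for p in bx]
            e=Q[1]-Q[0]
            print(name,np.round(r[0],1),st[i,4],P[:2].round(1),'sides',np.linalg.norm(Q[1]-Q[0]).round(),np.linalg.norm(Q[2]-Q[1]).round(),'ang',np.degrees(np.arctan2(e[1],e[0])).round(1))
col('red',0,6,10,box=(180,160,280,255));col('green',50,75,10,box=(260,225,330,290));col('blue',100,120,20,box=(270,160,330,235))
for nm,a,b in(('yellow',20,35),('greenb',45,80),('blueb',100,120)): col(nm,a,b,52,box=(130,230,195,275))
tiles=[cv2.resize(f[y-24:y+24,x-24:x+24],(260,260),interpolation=cv2.INTER_CUBIC) for x,y in((342,197),(388,197),(427,218),(346,245),(389,247),(298,200))]
cv2.imwrite("pics/crop1.png",np.vstack([np.hstack(tiles[:3]),np.hstack(tiles[3:])]))
```

```text
[369.3 147.7] [356 140  27  19 421] [ 768.2 -260.7] 0 414 [ 760.6 -253.8   62.9]
[302.4 178.6] [296 172  14  17 151] [675.6 -44.6] 3 35 [672.7 -44.4  46.6]
[341.2 196.2] [328 183  27  27 542] [ 615.4 -165.9] 314 124 [ 612.1 -164.8   73.4]
[388.5 197. ] [375 184  28  27 530] [ 608.2 -314.7] 322 132 [ 607.7 -314.1   63. ]
[296.9 204.7] [283 190  29  30 609] [592.6 -24.4] 40 7 [567.  -20.5 420.3]
[425.7 218.2] [412 205  29  27 517] [ 537.7 -427.7] 319 135 [ 536.1 -428.9   63.2]
[345.4 245.6] [332 232  28  28 568] [ 458.8 -173.2] 330 131 [ 458.2 -172.2   72.7]
[388.5 246.4] [375 233  28  28 550] [ 452.6 -307.8] 316 133 [ 450.8 -311.1   54.2]
red [233.4 207.3] 4369 [592.1 181.6] sides 218.0 215.0 ang -88.9
green [291.9 254. ] 1554 [435.9  -3.8] sides 129.0 125.0 ang -87.2
blue [291.5 186.3] 240 [653.3  -9.2] sides 106.0 44.0 ang -13.7
blue [308.8 190.7] 244 [637.4 -64.3] sides 111.0 45.0 ang -13.8
blue [294.7 214.6] 149 [561.9 -16.8] sides 46.0 102.0 ang -14.7
yellow [143. 256.] 92 [444.  463.2] sides 31.0 31.0 ang -46.4
greenb [158.5 256. ] 69 [442.7 414.1] sides 29.0 25.0 ang -91.5
blueb [174.5 255.5] 79 [443.  363.5] sides 28.0 28.0 ang -91.5
```

View pics/crop1.png

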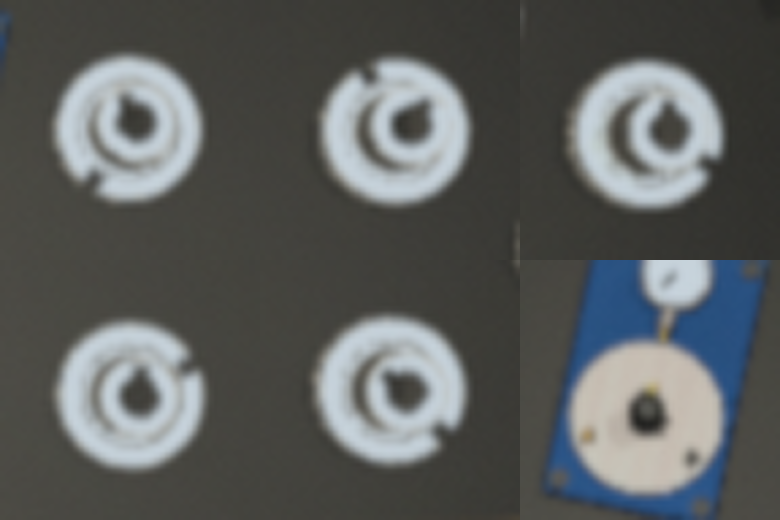

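The brass pin (587,435 in the crop) is left of the key, which points up, so it sits 120° anticlockwise and the match is **A**.

Slot minus keyway angle, measured anticlockwise:

| Pulley px | Angle | Identity |
|---|---|---|
| (342,196) | about +125° | A |
| (388,196) | about +63° | D |
| (427,218) | about -113° | B |
| (346,245) | about -58° | E |
| (389,247) | about 180° | C |

The crop confirms A at (342,196). The black and pink ones are not meant. I'm setting out towards the stand.

Request:
apply_moves(
  series="0 0 0 -0.055 -1;0 0 0 -0.055 -1;0 0 0 -0.054 -1;-0.073 -0.11 0 0 -1;-0.073 -0.11 0 0 -1",
  squeeze=60,
)

```text
time: 0.57
tool_pos: [236.1, 501.9, 210.1]
tcp_rot: [-179.9, -0.1, -179.8]
ft_force: [2.3, 0.7, -0.0]
finger_gap: 85.3
grip_force: 0.0
```

Request:
apply_moves(
  series="-0.073 -0.11 0 0 -1;-0.073 -0.11 0 0 -1;-0.073 -0.11 0 0 -1;-0.073 -0.11 0 0 -1;-0.073 -0.11 0 0 -1",
)

```text
time: 0.98
tool_pos: [347.0, 335.3, 211.0]
tcp_rot: [-180.0, -0.0, -180.0]
ft_force: [1.7, 0.3, 0.2]
finger_gap: 85.4
grip_force: 0.0
```

Request:
apply_moves(
  series="-0.073 -0.11 0 0 -1;-0.073 -0.11 0 0 -1;-0.073 -0.11 0 0 -1;-0.073 -0.11 0 0 -1;-0.073 -0.11 0 0 -1",
)

```text
time: 1.4
tool_pos: [456.6, 170.3, 211.1]
tcp_rot: [180.0, 0.0, -180.0]
ft_force: [1.4, 0.8, 0.9]
finger_gap: 85.6
grip_force: 0.0
```

Request:
apply_moves(
  series="-0.073 -0.11 0 0 -1;-0.073 -0.11 0 0 -1;-0.073 -0.11 0 0 -1;-0.073 -0.11 0 0 -1;0 0 0 0 -1",
)

```text
time: 1.82
tool_pos: [546.0, 34.2, 210.5]
tcp_rot: [-179.9, 0.0, 179.7]
ft_force: [0.5, -0.3, -0.3]
finger_gap: 85.3
grip_force: 0.0
```

Run:
```python
from h import *
d=cam("wrist");cv2.imwrite("pics/w1.png",d['frame']);print(d['intrinsics'].round(1),np.round(d['tool_from_camera'],3))
```

```text
[[331.1   0.  281.6]
 [  0.  331.1 207.1]
 [  0.    0.    1. ]] [[-1.00000e-03 -9.50000e-01 -3.11000e-01  7.95830e+01]
 [ 1.00000e+00 -0.00000e+00 -1.00000e-03 -5.40000e-02]
 [ 1.00000e-03 -3.11000e-01  9.50000e-01 -1.62405e+02]
 [ 0.00000e+00  0.00000e+00  0.00000e+00  1.00000e+00]]
```

View pics/w1.png

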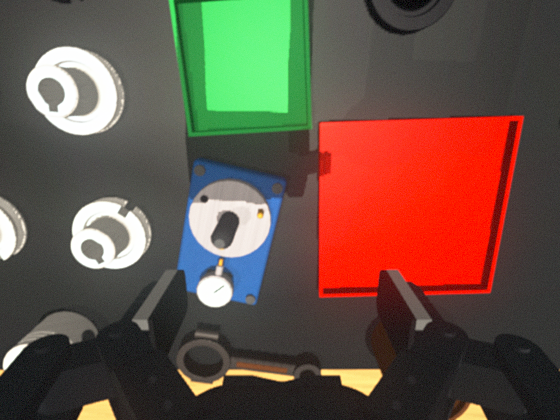

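The wrist view shows the stand: seat (230,218), shaft top (228,228), brass pin (262,213), free hole (205,198), key and dial below at (220,262). Pulley A is at (110,235), its slot at (125,208). Next I go above A.

Request:
apply_moves(
  series="-0.037 -0.11 0 0 -1;-0.037 -0.11 0 0 -1;-0.037 -0.11 0 0 -1;-0.037 -0.11 0 0 -1;-0.037 -0.11 0 0 -1",
)

```text
time: 2.28
tool_pos: [599.3, -125.2, 211.0]
tcp_rot: [180.0, -0.0, -179.9]
ft_force: [0.9, 0.0, 0.3]
finger_gap: 85.5
grip_force: 0.0
```

Request:
apply_moves(
  series="-0.037 -0.11 0 0 -1;0 0 0.1 0 -1;0 0 0.1 0 -1;0 0 0 0 -1",
)

```text
time: 2.62
tool_pos: [606.3, -156.2, 143.7]
tcp_rot: [179.8, -0.6, 180.0]
ft_force: [-0.5, 1.8, -2.2]
finger_gap: 85.6
grip_force: 0.0
```

```bash
cat >> h.py <<'E'
def fitc(P):
    A=np.c_[2*P,np.ones(len(P))];s=np.linalg.lstsq(A,(P**2).sum(1),rcond=None)[0];return s[:2],np.sqrt(s[2]+s[:2]@s[:2])
def circ(pts):
    P=np.array(pts)
    for k in range(4):
        c,r=fitc(P);e=abs(np.linalg.norm(P-c,axis=1)-r);P=P[e<=max(1.0,np.percentile(e,85))]
    return c,r
E
python3 - <<'E'
from h import *
d=cam("wrist");f=d['frame'];s=sense();print(s['tool_pos'],s['tcp_rot'])
cv2.imwrite("pics/w2.png",f)
C=cloud(d);z=C[...,2]
for lo,hi in((14,26),(49,61)):
    m=(z>lo)&(z<hi)&(np.hypot(C[...,0]-613,C[...,1]+166)<60)
    print(m.sum(),np.median(z[m]) if m.any() else 0, C[m].mean(0))
E
```

```text
[ 607.13361399 -156.12236972  146.71506677] [ 179.81634911   -0.47744712 -179.97290693]
3635 19.552564088960253 [ 610.00477961 -168.4059851    19.10663613]
1760 54.671959689162804 [ 615.55708018 -168.47472184   54.40634375]
```

View pics/w2.png

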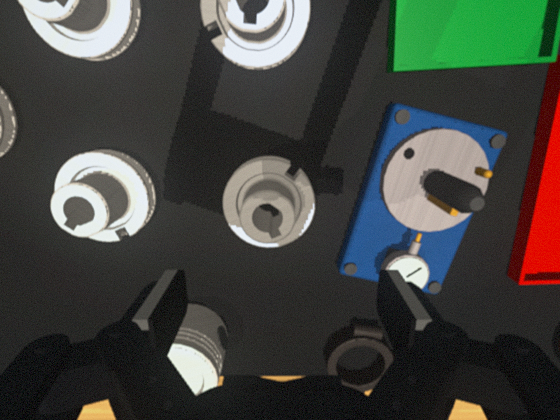

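```bash
cat >> h.py <<'E'
def proj(d,P):
    E=np.linalg.inv(d['extrinsics']);q=P@E[:3,:3].T+E[:3,3];q=q@d['intrinsics'].T;return q[:,:2]/q[:,2:]
def gap(d,c,rs,z0,lo=None):
    """angle of the opening in a ring at height z0"""
    C=cloud(d)[...,2].astype(np.float32);a=np.radians(np.arange(0,360,1.0));g=np.zeros(360)
    for r in rs:
        p=proj(d,np.c_[c[0]+r*np.cos(a),c[1]+r*np.sin(a),np.full(360,z0)]).astype(np.float32)
        z=cv2.remap(C,p[None,:,0],p[None,:,1],cv2.INTER_NEAREST)[0]
        g+=(z<z0-5)
    w=g*(g>=len(rs)*0.5);n=np.exp(1j*a)
    # largest connected run
    b=w>0
    if b.all() or not b.any(): return None,0
    s=np.where(~b)[0][0];bb=np.roll(b,-s);k,l=cv2.connectedComponents(bb.astype(np.uint8)[None])
    best=max(range(1,k),key=lambda i:(l==i).sum());idx=(np.where(l[0]==best)[0]+s)%360
    return np.degrees(np.angle((n[idx]*w[idx]).sum())),len(idx)
def pulley(d,guess,zb=0,R_=60):
    C=cloud(d);z=C[...,2]-zb
    def ring(lo,hi,zz):
        m=((z>lo)&(z<hi)&(np.hypot(C[...,0]-guess[0],C[...,1]-guess[1])<R_)).astype(np.uint8)
        m=cv2.morphologyEx(m,cv2.MORPH_OPEN,np.ones((3,3)));cn=max(cv2.findContours(m,0,1)[0],key=cv2.contourArea)
        h=cv2.convexHull(cn)[:,0]; return circ([ray(d,u,v,zz+zb)[:2] for u,v in cn[:,0]])
    ct,rt=ring(50,60,55)
    k=gap(d,ct,(14.5,15.5,16.5),55+zb);s=gap(d,ct,(34,36,38),20+zb)
    print('boss',ct.round(1),rt.round(1),'key',k,'slot',s); return ct,k,s
E
python3 - <<'E'
from h import *
d=cam("wrist");s=sense();print(s['tool_pos'],s['tcp_rot'])
pulley(d,(613,-168))
hsv=cv2.cvtColor(d['frame'],cv2.COLOR_BGR2HSV);C=cloud(d)
m=(abs(C[...,2]-32)<4)&(np.hypot(C[...,0]-590,C[...,1]+22)<75)&(hsv[...,1]<70)
m=cv2.morphologyEx(m.astype(np.uint8),cv2.MORPH_OPEN,np.ones((3,3)));cn=max(cv2.findContours(m,0,1)[0],key=cv2.contourArea)[:,0]
print('seat',circ([ray(d,u,v,32)[:2] for u,v in cn]),np.median(C[m>0][:,2]))
for n,p in(('hole',ray(d,409,154,32)),('pin',ray(d,486,174,46))):print(n,p)
E
```

```text
[ 608.87855756 -156.54048252  149.82827043] [ 179.91122697   -0.22542894 -179.94691453]
boss [ 616.5 -168.4] 22.6 key (np.float64(24.13483649879747), 31) slot (np.float64(144.16004514042007), 17)
seat (array([593.48663081, -26.57194173]), np.float64(44.19864564103624)) 31.655510114904246
hole [570.80250803 -49.36089106  32.        ]
pin [584.93383644   9.64764776  46.        ]
```

A is confirmed: slot minus key is 120.0°, boss radius 22.6 (expected 23). I descend and grip at two crossed yaws, so the axis is centred on the TCP.

Request:
apply_moves(
  series="-0.025 -0.04 0.1 0 -1;0 0 0.1 0 -1;0 0 0.1 0 -1;0 0 0.08 0 -1;0 0 0.04 0 -1",
)

```text
time: 3.13
tool_pos: [617.3, -168.7, 24.1]
tcp_rot: [180.0, -0.1, -179.9]
ft_force: [0.2, 0.6, -0.1]
finger_gap: 85.4
grip_force: 0.0
```

Request:
apply_moves(
  series="0 0 0 0 1;0 0 0 0 1;0 0 0 0 1;0 0 0 0 1;0 0 0 0 1",
  squeeze=40,
)

```text
time: 3.55
tool_pos: [620.2, -170.0, 29.0]
tcp_rot: [-179.9, 0.3, -180.0]
ft_force: [-1.6, 3.5, 7.2]
finger_gap: 43.0
grip_force: 39.6
```

Run:
```python
from h import *
d=cam("wrist");f=d['frame'];s=sense();print(s['tool_pos'],s['tcp_rot'],s['ft_force'],s['finger_gap'],s['grip_force'],s['time'])
cv2.imwrite("pics/w3.png",f)
```

```text
[ 620.16493164 -170.00662159   29.07451359] [-179.94596883    0.27562904 -179.9721727 ] [-1.77388779  3.56246731  6.79194903] 42.977909817880914 39.590167177375406 3.6
```

View pics/w3.png

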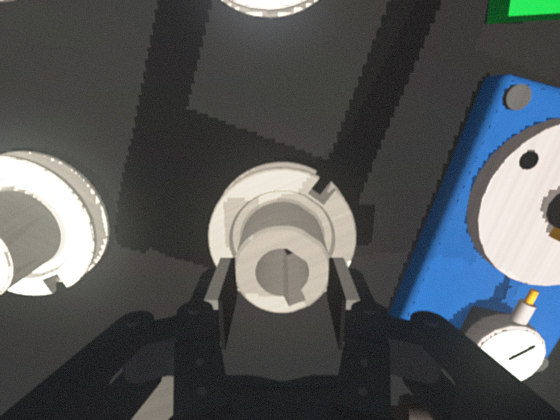

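A is held squarely between the pads (282,269), with the slot visible at (322,187). Now I regrip a quarter turn round.

Request:
apply_moves(
  series="0 0 0 0 -1;0 0 0 0 -1;0 0 0 0 -1;0 0 0 0.06 -1;0 0 0 0.06 -1",
)

```text
time: 4.02
tool_pos: [618.0, -170.0, 25.5]
tcp_rot: [-180.0, 0.0, 166.0]
ft_force: [-0.2, -0.2, -0.2]
finger_gap: 85.7
grip_force: 0.0
```

Request:
apply_moves(
  series="0 0 0 0.06 -1;0 0 0 0.06 -1;0 0 0 0.06 -1;0 0 0 0.06 -1;0 0 0 0.06 -1",
)

```text
time: 4.43
tool_pos: [617.9, -170.0, 25.4]
tcp_rot: [180.0, 0.0, 131.5]
ft_force: [-0.8, -1.1, 0.2]
finger_gap: 85.3
grip_force: 0.0
```

Request:
apply_moves(
  series="0 0 0 0.06 -1;0 0 0 0.06 -1;0 0 0 0.06 -1;0 0 0 0.06 -1;0 0 0 0.06 -1",
)

```text
time: 4.85
tool_pos: [617.9, -170.1, 25.4]
tcp_rot: [180.0, 0.0, 97.2]
ft_force: [0.2, -0.7, -1.4]
finger_gap: 85.6
grip_force: 0.0
```

Request:
apply_moves(
  series="0 0 0 0.005 -1;0 0 0 0 -1",
)

```text
time: 5.02
tool_pos: [617.9, -170.0, 25.3]
tcp_rot: [180.0, 0.0, 97.1]
ft_force: [-0.3, 0.3, -0.6]
finger_gap: 85.8
grip_force: 0.0
```

Request:
apply_moves(
  series="0 0 0 0 1;0 0 0 0 1;0 0 0 0 1;0 0 0 0 1;0 0 0 0 1",
)

```text
time: 5.43
tool_pos: [617.5, -169.9, 25.5]
tcp_rot: [-180.0, -0.0, 97.0]
ft_force: [-3.4, -0.4, 5.6]
finger_gap: 43.3
grip_force: 40.7
```

Request:
apply_moves(
  series="0 0 -0.06 0 1;0 0 -0.1 0 1;0 0 -0.12 0 1;0 0 -0.12 0 1;0 0 -0.1 0 1",
  squeeze=80,
)

```text
time: 5.85
tool_pos: [617.6, -169.7, 176.6]
tcp_rot: [-180.0, -0.0, 97.0]
ft_force: [1.5, -0.9, -3.9]
finger_gap: 41.6
grip_force: 82.2
```

Request:
apply_moves(
  series="0.05 0 0 -0.02 1;0.05 0 0 0 1;0 0 0 0 1;0 0 0 0 1",
)

```text
time: 6.18
tool_pos: [611.8, -138.0, 171.9]
tcp_rot: [-179.7, -0.1, 99.3]
ft_force: [-0.3, 0.3, -5.2]
finger_gap: 41.6
grip_force: 82.2
```

```bash
cat >> h.py <<'E'
def stand(d,g=(593,-26)):
    hsv=cv2.cvtColor(d['frame'],cv2.COLOR_BGR2HSV);C=cloud(d);D=np.hypot(C[...,0]-g[0],C[...,1]-g[1])
    m=(abs(C[...,2]-32)<4)&(D<75)&(hsv[...,1]<70)
    m=cv2.morphologyEx(m.astype(np.uint8),cv2.MORPH_OPEN,np.ones((3,3)));cn=max(cv2.findContours(m,0,1)[0],key=cv2.contourArea)[:,0]
    c,r=circ([ray(d,u,v,32)[:2] for u,v in cn]);print('seat',c,r)
    def blob(mask,z,n):
        k,l,st,ce=cv2.connectedComponentsWithStats(mask.astype(np.uint8))
        for i in range(1,k):
            if st[i,4]>8:
                p=ray(d,*ce[i],z)[:2]-c;print(n,st[i,4],ce[i].round(1),'r',np.hypot(*p).round(1),'ang',np.degrees(np.arctan2(p[1],p[0])).round(1))
    D=np.hypot(C[...,0]-c[0],C[...,1]-c[1])
    blob((hsv[...,1]>110)&(hsv[...,0]>10)&(hsv[...,0]<32)&(D<48)&(C[...,2]>34)&(C[...,2]<60),44,'pin')
    blob((hsv[...,2]<70)&(D<42)&(D>28)&(abs(C[...,2]-32)<6),32,'hole')
    t=(C[...,2]>90)&(C[...,2]<99)&(D<25)
    if t.sum()>20:print('shaft top',t.sum(),C[t].mean(0))
    return c
E
python3 - <<'E'
from h import *
d=cam("wrist");s=sense();print(s['tool_pos'],s['tcp_rot'],s['ft_force'],s['finger_gap'],s['grip_force'])
cv2.imwrite("pics/w4.png",d['frame'])
stand(d)
try: pulley(d,s['tool_pos'][:2],zb=s['tool_pos'][2]-25.5)
except Exception as e: print(e)
E
```

```text
[ 611.87747518 -138.73191816  172.00340019] [-1.79746110e+02 -1.20556114e-01  9.92800316e+01] [-0.34195619  0.78136774 -5.08143948] 41.83269403009723 82.16702618636191
seat [593.70655888 -25.7412414 ] 44.122139251620105
pin 74 [276.6   4.5] r 35.1 ang 106.5
pin 10 [295.7  63.1] r 12.7 ang -22.5
pin 19 [333.8  78.5] r 46.0 ang -14.2
shaft top 349 [593.74238904 -25.72563508  92.87597234]
boss [ 612.2 -136.7] 22.7 key (np.float64(25.81453403991249), 24) slot (np.float64(146.84086962002044), 15)
```

View pics/w4.png

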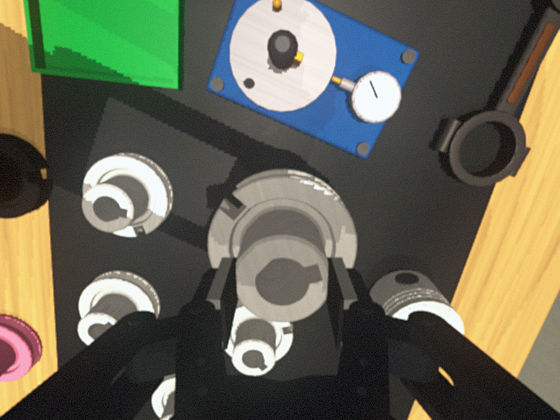

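Run:
```python
from h import *
d=cam("wrist");s=sense();print(s['tool_pos'],s['tcp_rot'])
C=cloud(d);t=s['tool_pos'];D=np.hypot(C[...,0]-t[0],C[...,1]-t[1])
z=C[...,2];m=(D<21)&(z>t[2]+15)&(z<t[2]+45);zt=np.median(z[m]);print('boss top z',zt, zt-t[2])
pulley(d,t[:2],zb=zt-55)
m=(D>32)&(D<40)&(abs(z-zt+35)<6);print('rim z',np.median(z[m])-zt)
c=np.array([593.7,-25.7]);f=d['frame']
for n,(u,v),zz in(('hole',(249,83),32),('key',(299,57),74),('pinTop',(277,4),46)):
    p=ray(d,u,v,zz)[:2]-c;print(n,np.hypot(*p),np.degrees(np.arctan2(p[1],p[0])))
hs=cv2.cvtColor(f,cv2.COLOR_BGR2HSV)
w=f[70:97,236:263].mean(2);m=(w<w.mean()*0.55).astype(np.uint8);ys,xs=np.where(m);print(len(xs))
p=ray(d,236+xs.mean(),70+ys.mean(),32)[:2]-c;print('hole',np.hypot(*p),np.degrees(np.arctan2(p[1],p[0])))
k=((hs[...,0]>=100)&(hs[...,0]<=120)&(hs[...,1]>120)&(hs[...,2]>60)).astype(np.uint8)
cn=max(cv2.findContours(k,0,2)[0],key=cv2.contourArea)[:,0]
P=np.array([ray(d,u,v,20)[:2] for u,v in cn if v>3],np.float32);r=cv2.minAreaRect(P);print('base',r)
```

```text
[ 612.11890608 -139.23788354  172.34134702] [-1.79772728e+02 -1.01628097e-01  9.92554074e+01]
boss top z 200.68267721848446 28.34133020304904
boss [ 612.4 -137.8] 23.0 key (np.float64(26.499999999999996), 22) slot (np.float64(146.365734741484), 14)
rim z -34.84775748720327
hole 36.057364170439435 -133.05980592529428
key 13.680269699111998 -18.08786535033003
pinTop 34.15068870034768 106.03180581492839
74
hole 36.237296047791425 -134.3739883324191
base ((616.5187377929688, -47.21086120605469), (70.96806335449219, 162.36570739746094), 76.10700225830078)
```

Base plate, hole and pin all give a key angle of -14°. The held pulley's key is at 26.4° with yaw 99.3°, so the target yaw is 58.8°.

Request:
apply_moves(
  series="0 0 0 0.059 1;0 0 0 0.059 1;0 0 0 0.059 1;0 0 0 0.059 1;0 0 0 0.059 1",
)

```text
time: 6.7
tool_pos: [612.8, -140.3, 173.4]
tcp_rot: [-179.9, 0.0, 65.1]
ft_force: [-0.1, -1.1, -4.9]
finger_gap: 41.4
grip_force: 82.2
```

Request:
apply_moves(
  series="0 0 0 0.058 1;0.072 -0.062 0 0 1;0.072 -0.062 0 0 1;0.072 -0.062 0 0 1;0.072 -0.063 0 0 1",
)

```text
time: 7.12
tool_pos: [593.4, -26.9, 173.5]
tcp_rot: [-179.9, 0.1, 58.7]
ft_force: [1.1, 0.3, -4.7]
finger_gap: 42.2
grip_force: 82.4
```

Request:
apply_moves(
  series="0 0 0 0 1;0 0 0 0 1;0 0 0 0 1",
)

```text
time: 7.37
tool_pos: [594.1, -27.9, 174.2]
tcp_rot: [-179.9, 0.1, 58.8]
ft_force: [0.8, -0.3, -5.5]
finger_gap: 42.1
grip_force: 82.5
```

Run:
```python
from h import *
d=cam("wrist");s=sense();print(s['tool_pos'],s['tcp_rot'],s['ft_force'])
pulley(d,s['tool_pos'][:2],zb=s['tool_pos'][2]+28.3-55)
cv2.imwrite("pics/w5.png",d['frame'])
```

```text
[594.2797929  -28.34182188 174.38682709] [-1.79958738e+02  5.28198361e-02  5.87422478e+01] [-0.07688491  0.18262116 -4.97014983]
boss [595.2 -27.1] 23.1 key (np.float64(-14.500000000000007), 22) slot (np.float64(106.15913037997956), 15)
```

View pics/w5.png

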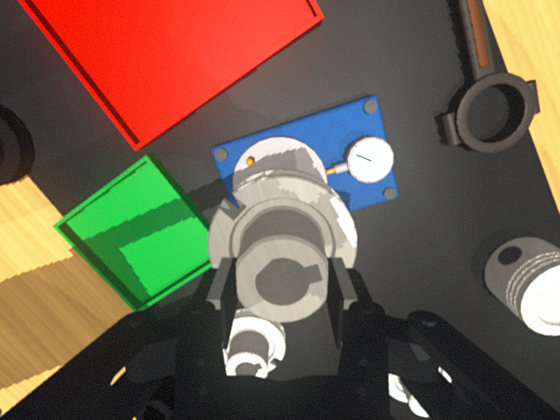

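Request:
apply_moves(
  series="0.0024 -0.0057 0.03 0 1;0 0 0.04 0 1;0 0 0.04 0 1;0 0 0.04 0 1;0 0 0.02 0 1",
)

```text
time: 7.83
tool_pos: [591.6, -26.2, 120.6]
tcp_rot: [-179.8, 0.1, 58.7]
ft_force: [0.1, 0.1, -4.4]
finger_gap: 41.8
grip_force: 82.5
```

Request:
apply_moves(
  series="0 0 0.02 0 1;0 0 0.02 0 1;0 0 0.01 0 1;0 0 0 0 1;0 0 0 0 1",
)

```text
time: 8.25
tool_pos: [593.6, -26.1, 109.4]
tcp_rot: [180.0, -0.0, 58.8]
ft_force: [-0.1, 0.2, -4.9]
finger_gap: 41.8
grip_force: 82.5
```

Request:
apply_moves(
  series="0 0 0.01 0 1;0 0 0.01 0 1;0 0 0.01 0 1;0 0 0.01 0 1;0 0 0 0 1",
)

```text
time: 8.67
tool_pos: [592.8, -26.0, 96.2]
tcp_rot: [-179.9, 0.0, 58.8]
ft_force: [-0.3, 0.9, -5.4]
finger_gap: 41.7
grip_force: 82.5
```

Request:
apply_moves(
  series="0 0 0.01 0 1;0 0 0.01 0 1;0 0 0.01 0 1;0 0 0.01 0 1;0 0 0 0 1",
)

```text
time: 9.08
tool_pos: [592.8, -26.0, 84.2]
tcp_rot: [-179.9, 0.0, 58.8]
ft_force: [-0.4, -0.0, -6.1]
finger_gap: 41.6
grip_force: 82.5
```

Request:
apply_moves(
  series="0 0 0.01 0 1;0 0 0.01 0 1;0 0 0.01 0 1;0 0 0.01 0 1;0 0 0.01 0 1",
)

```text
time: 9.5
tool_pos: [593.4, -26.0, 69.8]
tcp_rot: [-180.0, 0.0, 58.8]
ft_force: [-0.3, 0.1, -4.8]
finger_gap: 41.9
grip_force: 82.6
```

Request:
apply_moves(
  series="0 0 0.01 0 1;0 0 0.01 0 1;0 0 0.01 0 1;0 0 0.003 0 1;0 0 0 0 1",
)

```text
time: 9.92
tool_pos: [593.1, -26.0, 59.8]
tcp_rot: [-180.0, 0.0, 58.8]
ft_force: [0.3, 0.2, -4.5]
finger_gap: 42.0
grip_force: 82.5
```

Request:
apply_moves(
  series="0 0 0.005 0 1;0 0 0.003 0 1;0 0 0 0 1",
)

```text
time: 10.17
tool_pos: [593.7, -26.0, 58.1]
tcp_rot: [180.0, -0.0, 58.8]
ft_force: [0.6, 0.9, -4.7]
finger_gap: 41.7
grip_force: 82.6
```

Request:
apply_moves(
  series="0 0 0 0 -1;0 0 0 0 -1;0 0 0 0 -1;0 0 0 0 -1;0 0 -0.05 0 -1",
)

```text
time: 10.58
tool_pos: [591.4, -25.8, 70.3]
tcp_rot: [-179.8, 0.1, 58.8]
ft_force: [-0.3, -0.1, -0.3]
finger_gap: 85.3
grip_force: 0.0
```

Request:
apply_moves(
  series="0 0 -0.12 0 -1;0 0 -0.12 0 -1;0 0 -0.12 0 -1;0 0 -0.05 0 -1;0 0 0 0 -1",
)

```text
time: 11.0
tool_pos: [596.7, -26.5, 202.7]
tcp_rot: [179.5, -0.2, 58.8]
ft_force: [-0.1, 0.7, 1.5]
finger_gap: 85.2
grip_force: 0.0
```

Run:
```python
from h import *
d=cam("wrist");s=sense();print(s['tool_pos'],s['tcp_rot'],s['ft_force'])
pulley(d,(594,-26),zb=32)
C=cloud(d);D=np.hypot(C[...,0]-594,C[...,1]+26);z=C[...,2]
m=(D>14)&(D<21);print('boss top',np.median(z[m]));m=(D>33)&(D<40);print('rim',np.median(z[m]))
cv2.imwrite("pics/w6.png",d['frame'])
t=cam("top");cv2.imwrite("pics/t2.png",t['frame'])
```

```text
[595.41165391 -26.30543911 199.44248607] [ 1.79672189e+02 -1.45043506e-01  5.87732355e+01] [-0.87302496 -0.45465634 -0.0657263 ]
boss [594.3 -26. ] 22.6 key (np.float64(-15.000000000000012), 29) slot (np.float64(102.62485535342643), 9)
boss top 301.71181241482594
rim 301.3664481191036
```

View pics/w6.png

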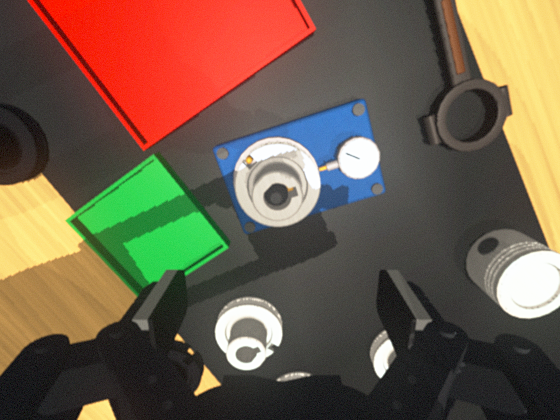

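A sits on the seat, with the pin in its slot at (249,160) and the key at (292,190); the boss radius at seated height is right. Now to the console.

Request:
apply_moves(
  series="0 0 0 -0.055 1;0 0 0 -0.055 1;0 0 0 -0.055 1;0 0 0 -0.055 1;0 0 0 -0.052 1",
)

```text
time: 11.52
tool_pos: [592.1, -25.9, 193.2]
tcp_rot: [-179.8, -0.0, 90.3]
ft_force: [0.2, 0.4, 0.3]
finger_gap: 25.8
grip_force: 0.0
```

Request:
apply_moves(
  series="0.125 -0.038 0 0 1;0.125 -0.038 0 0 1;0.125 -0.038 0 0 1;0.125 -0.038 0 0 1;0.125 -0.038 0 0 1",
)

```text
time: 11.93
tool_pos: [534.5, 162.7, 193.4]
tcp_rot: [-179.8, 0.0, 89.9]
ft_force: [0.8, -0.2, 0.3]
finger_gap: -0.0
grip_force: 0.0
```

Request:
apply_moves(
  series="0.125 -0.038 0 0 1;0.125 -0.038 0 0 1;0.125 -0.038 0 0 1;0.125 -0.038 0 0 1;0.125 -0.038 0 0 1",
)

```text
time: 12.35
tool_pos: [477.8, 350.2, 193.4]
tcp_rot: [-179.8, 0.1, 89.9]
ft_force: [0.6, 1.0, 0.5]
finger_gap: -0.1
grip_force: 0.0
```

Request:
apply_moves(
  series="0.125 -0.038 0 0 1;0.125 -0.038 0.05 0 1;0.125 -0.038 0.1 0 1;0 0 0 0 1;0 0 0 0 1",
)

```text
time: 12.77
tool_pos: [444.2, 455.2, 150.3]
tcp_rot: [-179.6, 0.3, 90.1]
ft_force: [0.3, -1.2, -0.2]
finger_gap: 0.1
grip_force: 0.0
```

Run:
```python
from h import *
d=cam("wrist");s=sense();print(s['tool_pos'],s['tcp_rot'],s['ft_force'])
hsv=cv2.cvtColor(d['frame'],cv2.COLOR_BGR2HSV);C=cloud(d)
for n,a,b in(('yellow',20,35),('green',45,80),('blue',100,120)):
    m=((hsv[...,0]>=a)&(hsv[...,0]<=b)&(hsv[...,1]>120)&(abs(C[...,2]-50)<6)).astype(np.uint8)
    k,l,st,ce=cv2.connectedComponentsWithStats(m);i=1+np.argmax(st[1:,4]);print(n,st[i,4],ray(d,*ce[i],52),C[l==i][:,2].max())
d=cam("top");C=cloud(d);D=np.hypot(C[...,0]-594,C[...,1]+26);z=C[...,2];print('boss/rim',np.median(z[(D>14)&(D<21)]),np.median(z[(D>28)&(D<40)]))
```

```text
[445.85254187 454.6924676  152.41718893] [-179.78269356    0.22045112   90.03709692] [ 0.80665356 -1.0525498   0.13137305]
yellow 882 [443.76048889 465.54567627  52.        ] 53.622530899159926
green 730 [443.92907752 417.26479864  52.        ] 53.6268751154945Traceback (most recent call last):
  File "<stdin>", line 6, in <module>
    return _wrapfunc(a, 'argmax', axis=axis, out=out, **kwds)
    return bound(*args, **kwds)
ValueError: attempt to get argmax of an empty sequence
```

Request:
apply_moves(
  series="0.033 -0.006 0.1 0 1;0 0 0.1 0 1;0 0 0.07 0 1;0 0 0.03 0 1;0 0 0 0 1",
)

```text
time: 13.23
tool_pos: [445.0, 462.8, 63.0]
tcp_rot: [-179.8, 0.2, 89.9]
ft_force: [0.4, -0.2, -0.2]
finger_gap: 0.1
grip_force: 0.0
```

Request:
apply_moves(
  series="0 0 0.02 0 1;0 0 0.02 0 1;0 0 0.01 0 1;0 0 0 0 1;0 0 0 0 1",
)

```text
time: 13.65
tool_pos: [446.0, 465.6, 51.3]
tcp_rot: [180.0, -0.0, 89.9]
ft_force: [0.4, 0.2, -0.1]
finger_gap: -0.3
grip_force: 0.0
```

Request:
apply_moves(
  series="0 0 0.008 0 1;0 0 0.008 0 1;0 0 0.008 0 1;0 0 0 0 1;0 0 0 0 1",
)

```text
time: 14.07
tool_pos: [445.5, 465.2, 43.1]
tcp_rot: [-180.0, 0.0, 89.9]
ft_force: [-0.6, 0.3, -1.1]
finger_gap: 0.1
grip_force: 0.0
```

Run:
```python
from h import *
d=cam("wrist");s=sense();print(s['tool_pos'],s['ft_force'],s['time'])
cv2.imwrite("pics/w7.png",d['frame'])
```

```text
[445.66285078 465.31868902  43.31760816] [0.33253024 0.68306427 0.41532847] 14.1167
```

View pics/w7.png

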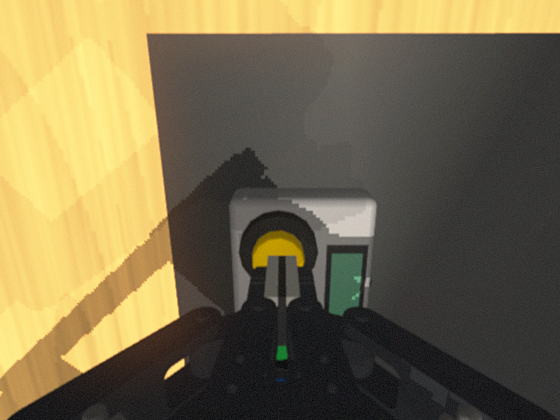

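The fingertips are over the yellow button (278,250) but show no force yet, so I keep going down slowly.

Request:
apply_moves(
  series="0 0 0.008 0 1;0 0 0.008 0 1;0 0 0 0 1",
)

```text
time: 14.37
tool_pos: [445.5, 465.1, 38.0]
tcp_rot: [-180.0, 0.0, 89.9]
ft_force: [0.0, -0.3, -0.4]
finger_gap: -0.1
grip_force: 0.0
```

Run:
```python
from h import *
d=cam("wrist");s=sense();print(s['tool_pos'],s['ft_force'])
hsv=cv2.cvtColor(d['frame'],cv2.COLOR_BGR2HSV);C=cloud(d)
m=(hsv[...,0]>=20)&(hsv[...,0]<=35)&(hsv[...,1]>120)&(np.hypot(C[...,0]-444,C[...,1]-465)<30)
print('yellow z',m.sum(),np.percentile(C[m][:,2],[10,50,90]))
# fingertip pixels: dark points near the tool
u=proj(d,s['tool_pos'][None]);print('TCP px',u)
for v in range(240,330,8): print(v,C[v,272].round(1),C[v,283].round(1),d['frame'][v,272])
```

```text
[445.4755867  465.15120952  38.15139719] [0.95178906 0.57635046 0.18050848]
yellow z 1229 [42.92092315 50.95383305 52.2498731 ]
TCP px [[281.00996152 253.52870378]]
240 [441.  477.3  47.6] [446.5 477.8  48.7] [  2 103 126]
248 [441.1 474.7  51.4] [446.5 474.4  50.7] [  0 155 193]
256 [441.4 475.4  61.6] [446.5 475.7  62.2] [ 79  94 107]
264 [441.6 475.6  69.7] [446.5 475.7  69.8] [77 85 89]
272 [441.8 475.8  77.1] [446.4 476.4  78.1] [81 91 94]
280 [442.  475.6  83.2] [446.4 475.4  82.8] [80 86 88]
288 [442.2 475.8  89.4] [446.4 476.1  89.9] [78 82 89]
296 [442.3 475.5  94.3] [446.4 475.7  94.6] [ 94 102 106]
304 [442.5 477.2 101.8] [446.4 472.5  95. ] [29 30 23]
312 [442.6 476.5 105.3] [446.4 469.5  95.6] [32 33 32]
320 [442.8 476.6 109.7] [446.4 465.9  95.6] [29 22 17]
328 [442.9 476.6 113.7] [446.4 462.4  95.6] [19 24 22]
```

Request:
apply_moves(
  series="0 0 0.008 0 1;0 0 0.008 0 1;0 0 0 0 1",
)

```text
time: 14.67
tool_pos: [445.5, 465.1, 33.2]
tcp_rot: [-180.0, 0.0, 89.9]
ft_force: [-0.4, -0.1, 0.1]
finger_gap: 0.0
grip_force: 0.0
```

Run:
```python
from h import *
d=cam("wrist");s=sense();print(s['tool_pos'],s['ft_force'],s['joint_pos'],s['joint_efforts'])
C=cloud(d)
for v in range(226,272,4): print(v,C[v,272].round(1),d['frame'][v,272])
f=d['frame'];cv2.imwrite("pics/w8.png",np.hstack([cv2.resize(f[180:330,190:380],(760,600))]))
```

```text
[445.49415866 465.15619152  33.38488491] [ 0.2702516  -0.35887232  0.8043397 ] [ 4.16774519e+01  2.23666863e+01  8.69449685e+01 -3.04334612e-05
  7.07339686e+01  4.17353964e+01] [-9.97165509e-03 -6.57852173e+01 -4.58023489e+01 -6.51420833e-04
 -7.20683089e-02  1.29019031e-04]
226 [441.1 484.6  42. ] [41 41 40]
230 [441.  482.2  41.6] [31 34 35]
234 [441.  480.1  41.6] [38 38 39]
238 [441.  478.3  42.6] [32 65 81]
242 [441.1 478.1  46.9] [  0  94 119]
246 [441.2 476.9  49. ] [  0 109 135]
250 [441.2 475.8  51.2] [  0 154 194]
254 [441.2 473.8  51.3] [  0 151 192]
258 [441.4 475.5  58.8] [82 88 89]
262 [441.6 475.9  63.5] [85 89 94]
266 [441.7 475.8  67. ] [79 91 90]
270 [441.7 475.4  69.8] [78 85 89]
```

View pics/w8.png

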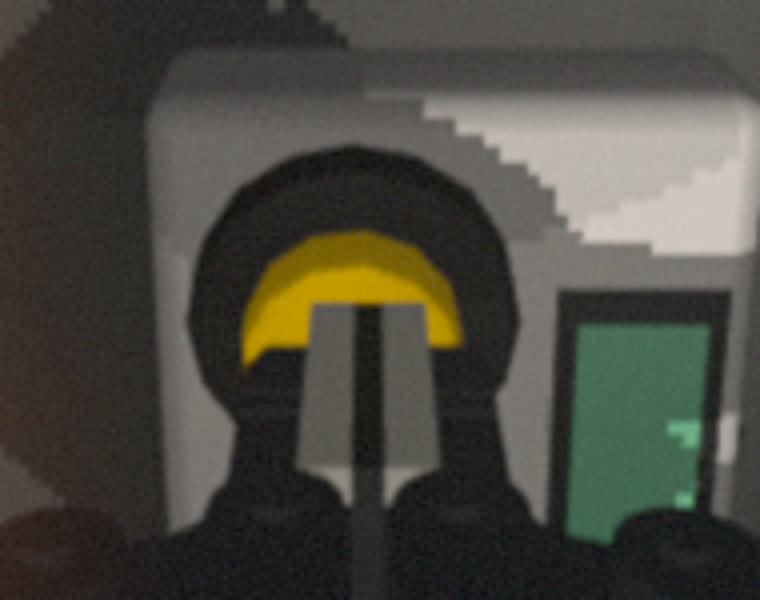

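Depth shows the finger tips near z=56, well behind the reported TCP. I continue down, watching the force.

Request:
apply_moves(
  series="0 0 0.01 0 1;0 0 0.01 0 1;0 0 0 0 1",
)

```text
time: 14.97
tool_pos: [446.0, 465.6, 27.7]
tcp_rot: [180.0, -0.0, 89.9]
ft_force: [-0.6, -0.2, 3.8]
finger_gap: -0.3
grip_force: 1.9
```

Request:
apply_moves(
  series="0 0 0.008 0 1;0 0 0.004 0 1;0 0 0 0 1",
)

```text
time: 15.22
tool_pos: [446.1, 465.7, 25.9]
tcp_rot: [180.0, -0.0, 89.9]
ft_force: [-3.3, -3.1, 12.0]
finger_gap: 0.2
grip_force: 6.0
```

12 N means yellow is fully down. Next comes green.

Request:
apply_moves(
  series="0 0 0 0 1;0 0 0 0 1;0 0 -0.05 0 1;0 0 -0.05 0 1;0 0 0 0 1",
)

```text
time: 15.63
tool_pos: [447.4, 466.9, 58.1]
tcp_rot: [179.8, -0.2, 89.9]
ft_force: [0.5, 0.7, 1.2]
finger_gap: -0.1
grip_force: 0.0
```

Request:
apply_moves(
  series="-0.08 -0.004 0 0 1;-0.082 0 0 0 1;0 0 0 0 1;0 0 0 0 1",
)

```text
time: 15.97
tool_pos: [444.3, 415.7, 53.7]
tcp_rot: [-180.0, 0.0, 89.9]
ft_force: [-0.1, -0.2, 0.0]
finger_gap: 0.1
grip_force: 0.0
```

Request:
apply_moves(
  series="0 0 0.03 0 1;0 0 0.03 0 1;0 0 0.02 0 1;0 0 0.01 0 1;0 0 0 0 1",
)

```text
time: 16.38
tool_pos: [444.1, 417.1, 26.5]
tcp_rot: [-179.9, 0.0, 90.0]
ft_force: [-1.3, -1.0, 4.1]
finger_gap: -0.1
grip_force: 2.2
```

Request:
apply_moves(
  series="0 0 0.008 0 1;0 0 0.003 0 1;0 0 0 0 1;0 0 0 0 1",
)

```text
time: 16.72
tool_pos: [444.4, 417.4, 25.8]
tcp_rot: [-180.0, -0.0, 90.0]
ft_force: [-7.5, -6.0, 19.3]
finger_gap: -0.1
grip_force: 9.3
```

Green is fully down at 19 N. Next comes blue.

Request:
apply_moves(
  series="0 0 0 0 1;0 0 -0.05 0 1;0 0 -0.05 0 1;0 0 0 0 1;-0.05 0 0 0 1",
)

```text
time: 17.13
tool_pos: [445.0, 404.3, 54.8]
tcp_rot: [179.9, -0.2, 90.0]
ft_force: [0.1, -0.3, -0.5]
finger_gap: -0.2
grip_force: 0.0
```

Request:
apply_moves(
  series="-0.08 0 0 0 1;-0.038 0 0 0 1;0 0 0 0 1;0 0 0 0 1",
)

```text
time: 17.47
tool_pos: [444.3, 366.1, 53.3]
tcp_rot: [-180.0, 0.0, 89.9]
ft_force: [-0.5, 0.2, -0.2]
finger_gap: 0.1
grip_force: 0.0
```

Request:
apply_moves(
  series="0 0 0.03 0 1;0 0 0.03 0 1;0 0 0.02 0 1;0 0 0.01 0 1;0 0 0 0 1",
)

```text
time: 17.88
tool_pos: [444.1, 366.8, 26.4]
tcp_rot: [-179.9, 0.0, 90.0]
ft_force: [-2.0, -0.3, 3.9]
finger_gap: 0.0
grip_force: 2.3
```

Request:
apply_moves(
  series="0 0 0.008 0 1;0 0 0.003 0 1;0 0 0 0 1;0 0 0 0 1",
)

```text
time: 18.22
tool_pos: [444.3, 367.0, 25.6]
tcp_rot: [-180.0, -0.0, 90.0]
ft_force: [-8.5, -5.5, 22.0]
finger_gap: 0.2
grip_force: 10.9
```

Request:
apply_moves(
  series="0 0 0 0 1;0 0 -0.06 0 1;0 0 -0.12 0 1;0 0 -0.12 0 1;0 0 -0.12 0 -1",
)

```text
time: 18.63
tool_pos: [443.5, 366.2, 149.9]
tcp_rot: [-179.9, 0.1, 90.0]
ft_force: [0.8, 0.8, 0.4]
finger_gap: 10.6
grip_force: 0.0
```

Run:
```python
from h import *
print(sense()['tool_pos'])
d=cam("top");C=cloud(d);z=C[...,2]
D=np.hypot(C[...,0]-594,C[...,1]+26);print('A boss/rim',np.median(z[(D>14)&(D<21)]),np.median(z[(D>28)&(D<40)]),'bench',np.median(z[(D>120)&(D<150)]))
hsv=cv2.cvtColor(d['frame'],cv2.COLOR_BGR2HSV)
m=((hsv[...,1]<60)&(hsv[...,2]>110)).astype(np.uint8);m[:160]=0;m[270:]=0;m[:,:280]=0;m[:,445:]=0
n,l,st,c=cv2.connectedComponentsWithStats(m)
for i in range(1,n):
    if st[i,4]>60: print(c[i].round(1),st[i,4],ray(d,*c[i],25)[:2].round(1))
s=cam("scene");C=cloud(s);z=C[...,2];D=np.hypot(C[...,0]-594,C[...,1]+26);m=(D>28)&(D<40);print('scene rim',np.median(z[m]),np.median(z[(D>14)&(D<21)]))
```

```text
[443.52872549 366.17630696 149.90774468]
A boss/rim 85.94085888016139 51.367873358980205 bench 1.3130068494117495
[297.9 199.3] 762 [610.2 -28.3]
[388.5 197. ] 542 [ 608.8 -315.9]
[425.7 218.3] 543 [ 537.7 -429.4]
[345.4 245.6] 576 [ 458.7 -173.8]
[388.4 246.4] 561 [ 452.4 -308.7]
scene rim 52.275113074753676 86.7652260437236
```

A is still home (rim at 52, boss at 86–87), and all three buttons were pressed. Now back to lift A off.

Request:
apply_moves(
  series="-0.119 0.0456 -0.02 0 -1;-0.119 0.0456 -0.02 0 -1;-0.119 0.0456 0 0 -1;-0.119 0.0456 0 0 -1;-0.119 0.0456 0 0 -1",
)

```text
time: 19.15
tool_pos: [512.7, 186.5, 160.9]
tcp_rot: [-180.0, 0.0, 90.0]
ft_force: [1.1, -0.5, 0.0]
finger_gap: 84.8
grip_force: 0.0
```

Request:
apply_moves(
  series="-0.119 0.0456 0 0 -1;-0.119 0.0456 0 0 -1;-0.119 0.0456 0 0 -1;-0.119 0.0456 0 0 -1;-0.119 0.0456 0 0 -1",
)

```text
time: 19.57
tool_pos: [581.0, 7.7, 160.6]
tcp_rot: [-179.9, -0.0, 90.0]
ft_force: [1.0, 0.5, 0.3]
finger_gap: 85.4
grip_force: 0.0
```

Request:
apply_moves(
  series="-0.119 0.0456 0 0 -1;0 0 0 0 -1;0 0 0 0 -1",
)

```text
time: 19.82
tool_pos: [594.6, -28.4, 160.3]
tcp_rot: [-179.9, -0.0, 89.7]
ft_force: [-0.5, 0.1, -0.1]
finger_gap: 85.5
grip_force: 0.0
```

Request:
apply_moves(
  series="0.008 -0.002 0.1 0 -1;0 0 0.12 0 -1;0 0 0.1 0 -1;0 0 0.053 0 -1;0 0 0 0 -1",
)

```text
time: 20.23
tool_pos: [589.3, -22.0, 43.7]
tcp_rot: [-179.4, -0.1, 90.0]
ft_force: [-1.2, 0.6, -0.1]
finger_gap: 85.6
grip_force: 0.0
```

Request:
apply_moves(
  series="0 0 0 0 1;0 0 0 0 1;0 0 0 0 1;0 0 0 0 1;0 0 0 0 1",
  squeeze=60,
)

```text
time: 20.65
tool_pos: [594.2, -23.8, 52.5]
tcp_rot: [180.0, -0.0, 90.0]
ft_force: [-9.9, 2.5, 11.0]
finger_gap: 43.2
grip_force: 61.1
```

Request:
apply_moves(
  series="0 0 -0.01 0 1;0 0 -0.02 0 1;0 0 -0.04 0 1;0 0 -0.06 0 1;0 0 -0.08 0 1",
)

```text
time: 21.07
tool_pos: [592.7, -23.9, 112.5]
tcp_rot: [-179.8, -0.0, 89.9]
ft_force: [-0.1, 0.2, -5.6]
finger_gap: 43.6
grip_force: 62.0
```

Request:
apply_moves(
  series="0 0 -0.08 0 1;0 0 -0.08 0 1;0.005 -0.13 0 0 1;0.02 -0.13 0 0 1;0.02 -0.13 0 0 1",
)

```text
time: 21.48
tool_pos: [476.5, -10.6, 162.1]
tcp_rot: [179.9, 0.0, 89.9]
ft_force: [-0.9, 0.7, -4.3]
finger_gap: 43.6
grip_force: 62.7
```

Request:
apply_moves(
  series="0.02 -0.132 0 0 1;0 0 0 0 1;0 0 0.1 0 1;0 0 0.1 0 1;0 0 0.1 0 1",
)

```text
time: 21.9
tool_pos: [438.8, -4.6, 72.1]
tcp_rot: [179.7, 0.0, 89.9]
ft_force: [0.1, -0.2, -5.4]
finger_gap: 43.2
grip_force: 63.1
```

Request:
apply_moves(
  series="0 0 0.05 0 1;0 0 0 0 1;0 0 0 0 1;0 0 0 0 1",
)

```text
time: 22.23
tool_pos: [438.9, -4.6, 57.9]
tcp_rot: [179.8, 0.0, 89.9]
ft_force: [0.1, 0.5, -4.8]
finger_gap: 43.6
grip_force: 63.3
```

Request:
apply_moves(
  series="0 0 0.04 0 1;0 0 0.03 0 1;0 0 0.02 0 1;0 0 0.012 0 1;0 0 0 0 1",
)

```text
time: 22.65
tool_pos: [437.2, -4.4, 24.9]
tcp_rot: [-180.0, 0.0, 89.9]
ft_force: [-0.3, -0.3, -4.2]
finger_gap: 43.3
grip_force: 63.3
```

Request:
apply_moves(
  series="0 0 0.006 0 1;0 0 0 0 1;0 0 0 0 1",
)

```text
time: 22.9
tool_pos: [437.6, -4.5, 24.5]
tcp_rot: [180.0, 0.0, 89.9]
ft_force: [-6.3, 0.6, 5.0]
finger_gap: 43.0
grip_force: 64.4
```

Request:
apply_moves(
  series="0 0 0 0 -1;0 0 0 0 -1;0 0 0 0 -1;0 0 0 0 -1;0 0 -0.05 0 -1",
)

```text
time: 23.32
tool_pos: [435.3, -4.1, 36.2]
tcp_rot: [-179.8, -0.0, 89.9]
ft_force: [0.3, 0.8, 0.8]
finger_gap: 85.2
grip_force: 0.0
```

Request:
apply_moves(
  series="0 0 -0.12 0 -1;0 0 -0.12 0 -1;-0.113 0.015 0 0 -1;-0.113 0.015 0 0 -1;-0.113 0.015 0 0 -1",
)

```text
time: 23.73
tool_pos: [451.9, -107.2, 111.9]
tcp_rot: [179.8, 0.1, 90.1]
ft_force: [0.1, 0.2, -0.7]
finger_gap: 85.0
grip_force: 0.0
```

Request:
apply_moves(
  series="-0.113 0.015 0 0 -1;-0.113 0.015 0 0 -1;0 0 0 0 -1;0 0 0 0 -1",
)

```text
time: 24.07
tool_pos: [459.7, -175.6, 110.4]
tcp_rot: [180.0, 0.0, 89.8]
ft_force: [-0.3, 1.0, 0.4]
finger_gap: 85.5
grip_force: 0.0
```

```bash
cat >> h.py <<'E'
def topview():
    d=cam("top");C=cloud(d);z=C[...,2];hsv=cv2.cvtColor(d['frame'],cv2.COLOR_BGR2HSV)
    m=((hsv[...,1]<60)&(hsv[...,2]>110)).astype(np.uint8);m[:135]=0;m[272:]=0;m[:,:195]=0;m[:,445:]=0
    n,l,st,c=cv2.connectedComponentsWithStats(m)
    for i in range(1,n):
        if st[i,4]>120:
            zz=np.percentile(z[l==i],[40]);print(c[i].round(),st[i,4],ray(d,*c[i],25)[:2].round(1),zz.round(1))
    return d
E
python3 - <<'E'
from h import *
d=topview();s=sense();t=s['tool_pos'];print(t)
w=cam("wrist")
pulley(w,(459,-174))
C=cloud(w);k=(C[...,2]>8)&(C[...,2]<70)&(np.hypot(C[...,0]-437,C[...,1]+4)<42)
print('A in tray',[ (C[k][abs(C[k][:,2]-h)<5][:,2].mean().round(1)) for h in(24,59)])
E
```

```text
[369. 146.] 529 [ 776.2 -262.2] [62.3]
[302. 179.] 152 [676.4 -44.6] [42.2]
[388. 197.] 531 [ 608.7 -315.9] [18.6]
[297. 205.] 611 [593.1 -24.5] [30.7]
[426. 218.] 522 [ 538.1 -429.6] [18.9]
[338. 242.] 148 [ 470.9 -149.8] [18.1]
[293. 254.] 505 [437.6  -6.9] [22.6]
[ 459.54184995 -174.31541876  110.24560162]
boss [ 459.4 -175.8] 22.7 key (np.float64(-5.33759161649162), 26) slot (None, 0)
A in tray [np.float64(23.2), np.float64(nan)]<stdin>:6: RuntimeWarning: Mean of empty slice.
  ret = ret.dtype.type(ret / rcount)
```

A lies flat in the green tray (rim at about 23). E is right below the gripper, so I grip it.

Request:
apply_moves(
  series="-0.002 0 0.1 0 -1;0 0 0.11 0 -1;0 0 0.07 0 -1;0 0 0.027 0 -1;0 0 0 0 -1",
)

```text
time: 24.58
tool_pos: [457.7, -172.4, 16.0]
tcp_rot: [-179.8, -0.1, 90.0]
ft_force: [0.7, -1.0, 0.0]
finger_gap: 85.9
grip_force: 0.0
```

Request:
apply_moves(
  series="0 0 0 0 1;0 0 0 0 1;0 0 0 0 1;0 0 0 0 1;0 0 0 0 1",
)

```text
time: 25.0
tool_pos: [461.0, -175.2, 20.6]
tcp_rot: [179.9, 0.1, 89.9]
ft_force: [-3.4, 1.9, 10.0]
finger_gap: 43.1
grip_force: 60.2
```

Request:
apply_moves(
  series="0 0 -0.06 0 1;0 0 -0.12 0 1;0 0 -0.12 0 1;0 0 -0.12 0 1;0 0 -0.08 0 1",
)

```text
time: 25.42
tool_pos: [460.7, -175.0, 172.6]
tcp_rot: [179.8, 0.1, 89.9]
ft_force: [-0.1, -0.1, -4.0]
finger_gap: 43.1
grip_force: 63.4
```

Request:
apply_moves(
  series="0.123 0.055 0 0 1;0.123 0.055 0 0 1;0.123 0.055 0 0 1;0.123 0.055 0 0 1;0.123 0.055 0 0 1",
)

```text
time: 25.83
tool_pos: [542.7, 11.6, 168.7]
tcp_rot: [180.0, 0.0, 89.9]
ft_force: [1.2, -1.3, -4.3]
finger_gap: 43.5
grip_force: 63.3
```

Request:
apply_moves(
  series="0.123 0.055 0 0 1;0.123 0.055 0 0 1;0.123 0.055 0 0 1;0.123 0.055 0 0 1;0.123 0.055 0 0 1",
)

```text
time: 26.25
tool_pos: [625.3, 196.3, 168.2]
tcp_rot: [-180.0, 0.0, 89.9]
ft_force: [0.2, -1.9, -4.1]
finger_gap: 43.3
grip_force: 63.3
```

Request:
apply_moves(
  series="0.123 0.055 0 0 1;0 0 0 0 1;0 0 0 0 1",
)

```text
time: 26.5
tool_pos: [641.1, 233.5, 166.6]
tcp_rot: [-179.9, 0.0, 90.1]
ft_force: [-0.7, -0.4, -5.2]
finger_gap: 43.4
grip_force: 63.6
```

Run:
```python
from h import *
d=topview();print(sense()['tool_pos'])
for d,n in((cam("scene"),"scene"),(cam("wrist"),"wrist")):
    hsv=cv2.cvtColor(d['frame'],cv2.COLOR_BGR2HSV);C=cloud(d)
    m=((hsv[...,0]<6)|(hsv[...,0]>174))&(hsv[...,1]>150)&(hsv[...,2]>50)&(C[...,2]<30)&(np.hypot(C[...,0]-592,C[...,1]-182)<170)
    P=C[m&(C[...,2]>12)][:,:2];print(n,len(P),np.percentile(P,[1,99],axis=0),cv2.minAreaRect(P.astype(np.float32)))
```

```text
[369. 146.] 526 [ 776.2 -262. ] [62.5]
[215. 185.] 210 [663.6 238.9] [163.7]
[302. 179.] 150 [676.4 -44.6] [42.6]
[388. 197.] 527 [ 608.6 -315.9] [18.8]
[297. 205.] 607 [593.  -24.5] [30.6]
[426. 218.] 511 [ 537.8 -429.2] [18.9]
[388. 246.] 545 [ 452.4 -309. ] [18.4]
[293. 254.] 502 [437.7  -6.9] [22.6]
[641.05921419 231.82521804 167.19040913]
scene 498 [[484.12602073  74.71288807]
 [699.71213719 288.08784337]] ((591.7234497070312, 180.8446044921875), (216.4616241455078, 212.09747314453125), 1.689819574356079)
wrist 2840 [[485.80817662  76.13960032]
 [695.24052057 287.07250351]] ((592.1732788085938, 179.56716918945312), (210.77151489257812, 211.15025329589844), 1.4584420919418335)
```

The tray centre is confirmed at (592,181). I place E at the (+50,+50) slot.

Request:
apply_moves(
  series="0.002 0 0.12 0 1;0 0 0.12 0 1;0 0 0.12 0 1;0 0 0.06 0 1;0 0 0.03 0 1",
)

```text
time: 27.07
tool_pos: [638.5, 229.3, 29.1]
tcp_rot: [-179.6, 0.1, 89.8]
ft_force: [-0.4, -0.6, -4.3]
finger_gap: 43.0
grip_force: 63.6
```

Request:
apply_moves(
  series="0 0 0.015 0 1;0 0 0.01 0 1;0 0 0.004 0 1;0 0 0 0 1",
)

```text
time: 27.4
tool_pos: [643.2, 232.0, 26.8]
tcp_rot: [179.8, -0.1, 89.9]
ft_force: [0.3, 0.8, -4.1]
finger_gap: 43.3
grip_force: 63.6
```

Request:
apply_moves(
  series="0 0 0.008 0 1;0 0 0 0 -1;0 0 0 0 -1;0 0 0 0 -1;0 0 0 0 -1",
)

```text
time: 27.82
tool_pos: [642.2, 232.0, 23.0]
tcp_rot: [179.9, -0.0, 89.9]
ft_force: [-0.7, -0.6, 0.6]
finger_gap: 84.9
grip_force: 0.0
```

Request:
apply_moves(
  series="0 0 -0.06 0 -1;0 0 -0.12 0 -1;0 0 -0.12 0 -1;0 0 -0.12 0 -1;-0.129 -0.045 0 0 -1",
)

```text
time: 28.23
tool_pos: [634.3, 199.4, 159.6]
tcp_rot: [179.0, -0.4, 90.2]
ft_force: [2.7, -0.4, 2.1]
finger_gap: 85.8
grip_force: 0.0
```

Request:
apply_moves(
  series="-0.129 -0.045 0 0 -1;-0.129 -0.045 0 0 -1;-0.129 -0.045 0 0 -1;-0.129 -0.045 0 0 -1;-0.129 -0.045 0 0 -1",
)

```text
time: 28.65
tool_pos: [559.6, -1.9, 148.6]
tcp_rot: [179.9, 0.0, 90.0]
ft_force: [0.6, -1.3, -0.2]
finger_gap: 85.5
grip_force: 0.0
```

Request:
apply_moves(
  series="-0.129 -0.045 0 0 -1;-0.129 -0.045 0 0 -1;-0.129 -0.045 0 0 -1;-0.129 -0.045 0 0 -1;-0.129 -0.045 0 0 -1",
)

```text
time: 29.07
tool_pos: [491.9, -195.5, 148.8]
tcp_rot: [179.9, 0.0, 90.0]
ft_force: [1.0, 0.3, 0.7]
finger_gap: 85.2
grip_force: 0.0
```

Request:
apply_moves(
  series="-0.129 -0.045 0 0 -1;-0.129 -0.045 0 0 -1;-0.129 -0.045 0 0 -1;0 0 0 0 -1;0 0 0 0 -1",
)

```text
time: 29.48
tool_pos: [451.1, -312.0, 148.5]
tcp_rot: [180.0, 0.0, 89.7]
ft_force: [0.8, 1.1, -0.3]
finger_gap: 85.3
grip_force: 0.0
```

Run:
```python
from h import *
d=topview();s=sense();print(s['tool_pos'],s['tcp_rot'])
pulley(cam("wrist"),(453,-310))
```

```text
[369. 146.] 531 [ 776.2 -262.1] [62.4]
[302. 179.] 155 [675.8 -44.7] [42.6]
[217. 192.] 474 [642.2 230.7] [22.7]
[388. 197.] 540 [ 608.9 -315.8] [18.8]
[297. 205.] 611 [593.1 -24.6] [30.6]
[424. 216.] 385 [ 546.5 -425.9] [18.4]
[388. 246.] 479 [ 453.4 -308.3] [19.1]
[293. 254.] 502 [437.7  -7. ] [22.9]
[ 451.78269101 -310.4019113   148.3552774 ] [ 1.79980761e+02 -1.24042353e-02  8.98110078e+01]
boss [ 452.4 -311.9] 22.6 key (np.float64(46.49999999999999), 30) slot (np.float64(-132.1165787899173), 15)
```

E is placed (rim 22.7 at 642,231). C is below the gripper.

Request:
apply_moves(
  series="0 0 0.12 0 -1;0 0 0.12 0 -1;0 0 0.12 0 -1;0 0 0.055 0 -1;0 0 0.018 0 -1",
)

```text
time: 30.0
tool_pos: [450.2, -305.8, 13.9]
tcp_rot: [-179.7, -0.3, 90.1]
ft_force: [0.4, 0.5, 0.2]
finger_gap: 85.1
grip_force: 0.0
```

Request:
apply_moves(
  series="0 0 0 0 1;0 0 0 0 1;0 0 0 0 1;0 0 0 0 1;0 0 0 0 1",
)

```text
time: 30.42
tool_pos: [453.9, -310.9, 21.2]
tcp_rot: [179.8, 0.1, 90.0]
ft_force: [-0.6, 1.2, 5.4]
finger_gap: 43.7
grip_force: 61.3
```

Request:
apply_moves(
  series="0 0 -0.06 0 1;0 0 -0.12 0 1;0 0 -0.12 0 1;0 0 -0.12 0 1;0 0 -0.08 0 1",
)

```text
time: 30.83
tool_pos: [453.4, -310.8, 173.7]
tcp_rot: [179.7, 0.2, 89.9]
ft_force: [0.7, -1.2, -2.7]
finger_gap: 43.7
grip_force: 62.9
```

Request:
apply_moves(
  series="0.123 0.053 0 0 1;0.123 0.053 0 0 1;0.123 0.053 0 0 1;0.123 0.053 0 0 1;0.123 0.053 0 0 1",
)

```text
time: 31.25
tool_pos: [532.5, -123.8, 169.7]
tcp_rot: [179.9, 0.0, 89.9]
ft_force: [0.2, -0.5, -3.8]
finger_gap: 43.5
grip_force: 62.8
```

Request:
apply_moves(
  series="0.123 0.053 0 0 1;0.123 0.053 0 0 1;0.123 0.053 0 0 1;0.123 0.053 0 0 1;0.123 0.053 0 0 1",
)

```text
time: 31.67
tool_pos: [612.2, 61.1, 169.5]
tcp_rot: [179.9, -0.0, 89.9]
ft_force: [1.0, -1.5, -3.1]
finger_gap: 43.6
grip_force: 62.8
```

Request:
apply_moves(
  series="0.123 0.053 0 0 1;0.123 0.053 0 0 1;0 0 0 0 1;0 0 0 0 1",
)

```text
time: 32.0
tool_pos: [643.6, 135.4, 168.5]
tcp_rot: [180.0, -0.0, 90.2]
ft_force: [-0.3, -1.5, -3.7]
finger_gap: 43.3
grip_force: 63.2
```

Request:
apply_moves(
  series="-0.012 -0.004 0.12 0 1;0 0 0.12 0 1;0 0 0.12 0 1;0 0 0.06 0 1;0 0 0.03 0 1",
)

```text
time: 32.42
tool_pos: [638.9, 127.5, 29.3]
tcp_rot: [-179.6, 0.1, 89.9]
ft_force: [-0.8, -0.4, -3.8]
finger_gap: 43.3
grip_force: 63.1
```

Request:
apply_moves(
  series="0 0 0.015 0 1;0 0 0.01 0 1;0 0 0.004 0 1;0 0 0 0 1",
)

```text
time: 32.75
tool_pos: [643.6, 129.2, 26.7]
tcp_rot: [179.8, -0.0, 89.9]
ft_force: [0.5, -0.7, -2.8]
finger_gap: 43.3
grip_force: 63.2
```

Request:
apply_moves(
  series="0 0 0.008 0 1;0 0 0 0 -1;0 0 0 0 -1;0 0 0 0 -1;0 0 0 0 -1",
)

```text
time: 33.17
tool_pos: [642.6, 129.3, 22.9]
tcp_rot: [179.9, -0.0, 89.9]
ft_force: [0.0, -0.3, -0.0]
finger_gap: 85.2
grip_force: 0.0
```

Request:
apply_moves(
  series="0 0 -0.06 0 -1;0 0 -0.12 0 -1;0 0 -0.12 0 -1;0 0 -0.12 0 -1;-0.135 -0.01 0 0 -1",
)

```text
time: 33.58
tool_pos: [644.1, 94.9, 158.6]
tcp_rot: [179.2, -0.2, 90.3]
ft_force: [1.7, -0.4, 2.7]
finger_gap: 85.5
grip_force: 0.0
```

Request:
apply_moves(
  series="-0.135 -0.01 0 0 -1;-0.135 -0.01 0 0 -1;-0.135 -0.01 0 0 -1;-0.135 -0.01 0 0 -1;-0.135 -0.01 0 0 -1",
)

```text
time: 34.0
tool_pos: [623.5, -115.6, 148.5]
tcp_rot: [180.0, 0.0, 90.0]
ft_force: [0.8, 0.4, 0.0]
finger_gap: 85.2
grip_force: 0.0
```

Request:
apply_moves(
  series="-0.135 -0.01 0 0 -1;-0.135 -0.01 0 0 -1;-0.135 -0.01 0 0 -1;-0.135 -0.01 0 0 -1;-0.135 -0.01 0 0 -1",
)

```text
time: 34.42
tool_pos: [608.3, -318.3, 148.5]
tcp_rot: [180.0, 0.0, 89.9]
ft_force: [0.6, 0.5, -0.4]
finger_gap: 85.5
grip_force: 0.0
```

Request:
apply_moves(
  series="0 0 0 0 -1;0 0 0 0 -1",
)

```text
time: 34.58
tool_pos: [607.8, -319.0, 147.9]
tcp_rot: [-180.0, 0.0, 89.7]
ft_force: [-0.2, 0.3, -0.0]
finger_gap: 85.3
grip_force: 0.0
```

Run:
```python
from h import *
d=topview();s=sense();print(s['tool_pos'],s['tcp_rot'])
pulley(cam("wrist"),(609,-318))
```

```text
[369. 146.] 528 [ 776.2 -262.1] [62.5]
[302. 179.] 153 [676.4 -44.5] [42.7]
[217. 192.] 469 [642.2 230.7] [22.9]
[249. 191.] 471 [643.3 128.1] [23.1]
[387. 196.] 372 [ 612.3 -310.3] [19.]
[297. 205.] 609 [593.1 -24.6] [30.6]
[427. 219.] 445 [ 535.3 -433.8] [19.1]
[293. 254.] 504 [437.7  -7. ] [22.9]
[ 608.27927657 -317.04469381  147.92219291] [-1.79990318e+02 -3.52593433e-02  8.98310810e+01]
boss [ 610.7 -318.1] 22.6 key (np.float64(-37.837426427284534), 27) slot (np.float64(21.659616773286068), 16)
```

C is placed well, and D is confirmed below (slot minus key +60°).

Request:
apply_moves(
  series="0 0.007 0.12 0 -1;0 0 0.12 0 -1;0 0 0.12 0 -1;0 0 0.055 0 -1;0 0 0.017 0 -1",
)

```text
time: 35.1
tool_pos: [608.1, -312.2, 13.2]
tcp_rot: [-179.6, -0.3, 90.1]
ft_force: [-0.7, -0.8, -1.0]
finger_gap: 85.2
grip_force: 0.0
```

Request:
apply_moves(
  series="0 0 0 0 1;0 0 0 0 1;0 0 0 0 1;0 0 0 0 1;0 0 0 0 1",
)

```text
time: 35.52
tool_pos: [612.9, -317.2, 22.2]
tcp_rot: [179.7, 0.1, 90.0]
ft_force: [-0.6, 2.1, 6.3]
finger_gap: 43.3
grip_force: 61.9
```

Request:
apply_moves(
  series="0 0 -0.06 0 1;0 0 -0.12 0 1;0 0 -0.12 0 1;0 0 -0.12 0 1;0 0 -0.08 0 1",
)

```text
time: 35.93
tool_pos: [612.0, -317.1, 174.0]
tcp_rot: [179.7, 0.2, 89.9]
ft_force: [2.1, -0.1, -3.1]
finger_gap: 43.2
grip_force: 62.9
```

Request:
apply_moves(
  series="0.13 -0.016 0 0 1;0.13 -0.016 0 0 1;0.13 -0.016 0 0 1;0.13 -0.016 0 0 1;0.13 -0.016 0 0 1",
)

```text
time: 36.35
tool_pos: [586.5, -119.7, 169.3]
tcp_rot: [179.9, 0.0, 89.9]
ft_force: [1.5, 0.3, -4.4]
finger_gap: 43.1
grip_force: 63.0
```

Request:
apply_moves(
  series="0.13 -0.016 0 0 1;0.13 -0.016 0 0 1;0.13 -0.016 0 0 1;0.13 -0.016 0 0 1;0.13 -0.016 0 0 1",
)

```text
time: 36.77
tool_pos: [562.7, 75.6, 169.5]
tcp_rot: [179.9, -0.0, 89.9]
ft_force: [0.8, 0.1, -4.2]
finger_gap: 43.6
grip_force: 63.0
```

Request:
apply_moves(
  series="0.13 -0.016 0 0 1;0.13 -0.016 0 0 1;0.13 -0.016 0 0 1;0.13 -0.016 0 0 1;0 0 0 0 1",
)

```text
time: 37.18
tool_pos: [542.4, 237.1, 169.5]
tcp_rot: [180.0, -0.2, 90.3]
ft_force: [1.0, -2.2, -4.6]
finger_gap: 43.3
grip_force: 62.8
```

Request:
apply_moves(
  series="0 0 0 0 1;0 0 0 0 1",
)

```text
time: 37.35
tool_pos: [544.1, 229.9, 169.0]
tcp_rot: [180.0, 0.0, 90.0]
ft_force: [-0.7, 0.5, -4.3]
finger_gap: 43.0
grip_force: 62.8
```

Request:
apply_moves(
  series="0 -0.008 0.12 0 1;0 0 0.12 0 1;0 0 0.12 0 1;0 0 0.06 0 1;0 0 0.03 0 1",
)

```text
time: 37.77
tool_pos: [539.1, 227.1, 29.5]
tcp_rot: [-179.7, 0.1, 89.8]
ft_force: [-0.1, -0.9, -4.1]
finger_gap: 43.3
grip_force: 62.9
```

Request:
apply_moves(
  series="0 0 0.015 0 1;0 0 0.01 0 1;0 0 0.004 0 1;0 0 0 0 1",
)

```text
time: 38.1
tool_pos: [543.3, 229.9, 26.8]
tcp_rot: [179.8, -0.0, 89.9]
ft_force: [-0.6, -0.5, -3.7]
finger_gap: 43.5
grip_force: 62.9
```

Request:
apply_moves(
  series="0 0 0.008 0 1;0 0 0 0 -1;0 0 0 0 -1;0 0 0 0 -1;0 0 0 0 -1",
)

```text
time: 38.52
tool_pos: [542.4, 230.1, 23.4]
tcp_rot: [179.9, -0.0, 89.9]
ft_force: [-0.8, 1.5, -0.0]
finger_gap: 85.1
grip_force: 0.0
```

Request:
apply_moves(
  series="0 0 -0.06 0 -1;0 0 -0.12 0 -1;0 0 -0.12 0 -1;0 0 -0.12 0 -1;-0.137 0 0 0 -1",
)

```text
time: 38.93
tool_pos: [546.2, 195.0, 158.3]
tcp_rot: [179.2, -0.4, 90.2]
ft_force: [2.6, -0.5, 2.2]
finger_gap: 85.3
grip_force: 0.0
```

Request:
apply_moves(
  series="-0.137 0 0 0 -1;-0.137 0 0 0 -1;-0.137 0 0 0 -1;-0.137 0 0 0 -1;-0.137 0 0 0 -1",
)

```text
time: 39.35
tool_pos: [541.3, -18.6, 148.9]
tcp_rot: [179.9, 0.0, 90.0]
ft_force: [0.2, -1.1, -0.4]
finger_gap: 85.2
grip_force: 0.0
```

Request:
apply_moves(
  series="-0.137 0 0 0 -1;-0.137 0 0 0 -1;-0.137 0 0 0 -1;-0.137 0 0 0 -1;-0.137 0 0 0 -1",
)

```text
time: 39.77
tool_pos: [541.1, -224.4, 148.9]
tcp_rot: [180.0, 0.0, 89.9]
ft_force: [1.1, 1.0, 1.3]
finger_gap: 85.4
grip_force: 0.0
```

Request:
apply_moves(
  series="-0.137 0 0 0 -1;-0.137 0 0 0 -1;-0.137 0 0 0 -1;-0.137 0 0 0 -1;-0.137 0 0 0 -1",
)

```text
time: 40.18
tool_pos: [540.8, -429.9, 148.6]
tcp_rot: [180.0, 0.0, 89.9]
ft_force: [1.4, -0.5, 1.0]
finger_gap: 85.4
grip_force: 0.0
```

Request:
apply_moves(
  series="0 0 0 0 -1;0 0 0 0 -1",
)

```text
time: 40.35
tool_pos: [540.0, -430.1, 147.3]
tcp_rot: [-180.0, -0.0, 89.7]
ft_force: [-0.5, 0.6, 0.2]
finger_gap: 85.1
grip_force: 0.0
```

Run:
```python
from h import *
d=topview();s=sense();print(s['tool_pos'],s['tcp_rot'])
pulley(cam("wrist"),(538,-431))
```

```text
[369. 146.] 535 [ 776. -262.] [62.1]
[298. 199.] 771 [609.9 -28.7] [31.5]
[217. 192.] 478 [642.1 230.7] [23.2]
[249. 191.] 479 [643.2 128.1] [22.9]
[426. 218.] 465 [ 537.7 -428.9] [19.3]
[219. 223.] 483 [542.2 227.6] [22.8]
[293. 254.] 505 [437.6  -6.9] [22.8]
[ 540.61800285 -428.37862713  147.78315433] [-1.79971175e+02 -5.45398108e-02  8.98501042e+01]
boss [ 538.5 -433.3] 22.6 key (np.float64(0.6545366401419661), 28) slot (np.float64(-125.00000000000001), 3)
```

D is placed. B is confirmed below, so I grip it.

Request:
apply_moves(
  series="-0.012 -0.006 0.12 0 -1;0 0 0.12 0 -1;0 0 0.12 0 -1;0 0 0.055 0 -1;0 0 0.015 0 -1",
)

```text
time: 40.87
tool_pos: [537.2, -427.0, 14.5]
tcp_rot: [-179.7, -0.3, 90.1]
ft_force: [-0.5, 0.9, -0.1]
finger_gap: 85.3
grip_force: 0.0
```

Request:
apply_moves(
  series="0 0 0 0 1;0 0 0 0 1;0 0 0 0 1;0 0 0 0 1;0 0 0 0 1",
)

```text
time: 41.28
tool_pos: [540.9, -432.8, 23.4]
tcp_rot: [179.8, 0.2, 90.0]
ft_force: [-2.3, 2.4, 7.4]
finger_gap: 42.9
grip_force: 60.7
```

Request:
apply_moves(
  series="0 0 -0.06 0 1;0 0 -0.12 0 1;0 0 -0.12 0 1;0 0 -0.12 0 1;0 0 -0.08 0 1",
)

```text
time: 41.7
tool_pos: [540.6, -432.6, 175.7]
tcp_rot: [179.7, 0.2, 89.9]
ft_force: [-0.8, 0.2, -2.7]
finger_gap: 43.1
grip_force: 62.1
```

Request:
apply_moves(
  series="0.134 0 0 0 1;0.134 0 0 0 1;0.134 0 0 0 1;0.134 0 0 0 1;0.134 0 0 0 1",
)

```text
time: 42.12
tool_pos: [539.5, -228.8, 170.8]
tcp_rot: [179.9, 0.0, 89.9]
ft_force: [0.6, 1.0, -2.9]
finger_gap: 42.7
grip_force: 62.1
```

Request:
apply_moves(
  series="0.134 0 0 0 1;0.134 0 0 0 1;0.134 0 0 0 1;0.134 0 0 0 1;0.134 0 0 0 1",
)

```text
time: 42.53
tool_pos: [539.8, -27.5, 171.0]
tcp_rot: [179.9, 0.0, 89.9]
ft_force: [0.9, 0.2, -3.5]
finger_gap: 43.0
grip_force: 62.2
```

Request:
apply_moves(
  series="0.134 0 0 0 1;0.134 0 0 0 1;0.134 0 0 0 1;0.134 0 0 0 1;0 0 0 0 1",
)

```text
time: 42.95
tool_pos: [539.4, 138.8, 171.0]
tcp_rot: [179.9, -0.2, 90.3]
ft_force: [0.4, -1.0, -3.5]
finger_gap: 42.7
grip_force: 62.2
```

Request:
apply_moves(
  series="0 0 0 0 1;0 0 0 0 1",
)

```text
time: 43.12
tool_pos: [540.0, 131.5, 170.3]
tcp_rot: [179.9, 0.0, 90.0]
ft_force: [-0.1, -0.7, -4.3]
finger_gap: 42.9
grip_force: 62.2
```

Request:
apply_moves(
  series="-0.006 0.009 0.12 0 1;0 0 0.12 0 1;0 0 0.12 0 1;0 0 0.06 0 1;0 0 0.03 0 1",
)

```text
time: 43.53
tool_pos: [539.8, 127.4, 30.7]
tcp_rot: [-179.7, 0.1, 89.8]
ft_force: [-0.5, 0.3, -2.7]
finger_gap: 43.0
grip_force: 62.3
```

Request:
apply_moves(
  series="0 0 0.015 0 1;0 0 0.01 0 1;0 0 0.004 0 1;0 0 0 0 1",
)

```text
time: 43.87
tool_pos: [544.1, 129.4, 27.7]
tcp_rot: [179.8, -0.0, 89.9]
ft_force: [0.5, -0.2, -3.6]
finger_gap: 42.9
grip_force: 62.4
```

Request:
apply_moves(
  series="0 0 0.008 0 1;0 0 0 0 -1;0 0 0 0 -1;0 0 0 0 -1;0 0 0 0 -1",
)

```text
time: 44.28
tool_pos: [543.3, 129.8, 24.2]
tcp_rot: [179.9, -0.0, 90.0]
ft_force: [-0.5, -0.4, 0.8]
finger_gap: 85.4
grip_force: 0.0
```

Request:
apply_moves(
  series="0 0 -0.06 0 -1;0 0 -0.12 0 -1;0 0 -0.12 0 -1;0 0 -0.12 0 -1;0 0 -0.05 0 -1",
)

```text
time: 44.7
tool_pos: [545.1, 130.1, 170.6]
tcp_rot: [179.6, -0.1, 90.0]
ft_force: [1.7, -0.4, 1.2]
finger_gap: 85.6
grip_force: 0.0
```

Request:
apply_moves(
  series="0.13 0 0 0 -1;0.13 0 0 0 -1;0.13 0 0 0 -1;0.13 0 0 0 -1;0.05 0 0 0 -1",
)

```text
time: 45.12
tool_pos: [541.9, 305.3, 164.6]
tcp_rot: [180.0, -0.1, 90.1]
ft_force: [0.1, 0.9, -0.9]
finger_gap: 85.3
grip_force: 0.0
```

Request:
apply_moves(
  series="0 0 0 0 -1;0 0 0 0 -1;0 0 0 0 -1",
)

```text
time: 45.37
tool_pos: [542.7, 299.7, 164.2]
tcp_rot: [-180.0, 0.0, 89.9]
ft_force: [0.0, -0.8, 0.5]
finger_gap: 85.3
grip_force: 0.0
```

Run:
```python
from h import *
d=topview();s=sense();print(s['tool_pos'],s['time'],s['ft_force'])
cv2.imwrite("pics/end.png",d['frame'])
```

```text
[369. 146.] 531 [ 776.2 -262. ] [62.4]
[302. 179.] 156 [675.8 -44.6] [43.2]
[217. 192.] 474 [642.2 230.6] [22.8]
[249. 191.] 477 [643.2 128. ] [22.8]
[297. 205.] 611 [593.1 -24.6] [30.9]
[249. 221.] 490 [543.8 128.7] [23.]
[219. 223.] 443 [541.4 227.5] [22.8]
[293. 254.] 501 [437.8  -6.9] [22.6]
[542.84163717 299.37430796 164.26682308] 45.4167 [0.31092493 0.28303004 0.6675164 ]
```

View pics/end.png

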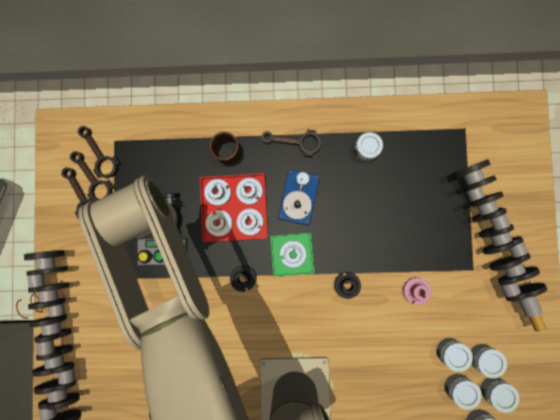

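Four pulleys lie flat in the red tray at (217,192), (249,191), (249,221) and (219,223), and A lies in the green tray at (293,254). The bystanders are untouched.

```bash
python3 -c "
from bench import hand_in
print(hand_in())"
```

```text
the job is handed in; nothing more can be done
None
```

The job is handed in after about 45 s of robot time, with no verdict returned: pulley A was seated on the shaft, yellow, green and blue were pressed in turn, A now lies in the green tray, and B, C, D and E lie flat in the red tray.

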